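# Take the set wax out from under the pouring rack

## Robot

A 6-joint arm with a two-finger parallel gripper is mounted at the origin on a cart in front of the work surface, level with it; the furniture and walls round the work are solid. World frame = base frame: x ahead of the robot, y to its left, z up, the work surface at z = 0. Lengths are in m, angles in rad, forces in N, time in s.
With the tool pointing down it reaches from about 0.35 to 0.975 m from the base axis. Payload 4.9 kg.
Tool frame: the origin (TCP) lies at the very end of the fingers, on their centre line; the grasp point (between the pads) lies 19 mm behind it (ctrl.grasp_offset is the distance from the TCP to the grasp point, in m); z points along the fingers, y is the line along which they close (so a half turn about z gives the same grasp; the last joint's range is limited). The gripper opens to 85 mm and grips with 20 to 120 N. Pads are 22 mm wide; open, the fingers measure 114 mm over their backs; the gripper's body (76 mm by 85 mm) begins 54 mm behind the grasp point. The pads swing forward as they close: fully open they stand 13 mm farther back than shut.
Start: joints at [1.124, 0.053, 1.613, -0, 1.476, -0.119], TCP at [0.201, 0.592, 0.231] pointing down, gripper open.
Joint ranges: [-3.01, 3.01], [-1.01, 2.22], [0.06, 2.58], [-1.02, 4.17], [0.09, 2.62], [-3.14, 3.14]. Speed limits (rad/s): [2.57, 2.57, 3.14, 3.14, 3.14, 3.14].

## Interface

Orientations are given as a rotation vector (axis times angle).
In Python, from station import ctrl, optics gives the robot as it stands.
- The arm moves only by the shell command python3 -m handwheel 'ROWS' [OPENING] [FORCE]. ROWS is JSON, a list of rows, each an object of numbers: "tx", "ty", "tz": the shift along the tool's x, y, z in mm; "roll": the turn about the tool's z in rad. A call has 1 to 12 rows; each row shifts and turns the commanded pose from where the row before left it, along the tool's axes as they then stand; what a row does not reach is not made up. A row lasts 1/12 s, in which the tool goes at most 41.7 mm and 7.16 degrees, less where a joint would pass 70% of its speed; a pose out of reach is approached as far as the arm can. A call with a gripper value outside its range is refused whole. OPENING is the finger opening in mm, from 0 to 85.4, set as the call begins (- or left out, the last holds). The fingers move at their own pace and stop on an object; FORCE is the grip in N (left out, the last holds). Time passes only in rows, so rows that do not move let the fingers close. It gives the time, the measured TCP pose, the force, the opening and the grip force at its end, in the units of the state.
- ctrl.get_obs(): the state, without advancing time (a new reading comes with each control period).
- optics.get_image(name): name is "scene" or "top" or "wrist"; returns (picture, depth): 384x512x3 uint8, red, green, blue; 384x512 float32, m along the optical axis (not along the pixel's ray), 0 where there is no reading.
- optics.camera_params(name): a dict with "mtx" (3x3 intrinsics, pixels), "extrinsics" (4x4, takes a point from camera to world coordinates); the wrist camera has in their place "tool_from_camera" (4x4, takes a point from camera to tool coordinates, whose origin is the TCP and whose axes are the flange's). Camera axes: x right, y down, z forward; pixel columns grow to the right and rows downward; lengths in m; the calibration is good to about 2 mm. A picture is of the moment at which its call begins: read the wrist's pose just before it. camera_params takes no time and is no camera call.
- ctrl.finish_job(): hands the job in; it is judged then, once.
The state is a dict: "t": time; "q": joint angles; "dq": joint speeds; "effort": joint torques, N m; "tool_pos": TCP position; "tool_rot": TCP orientation; "contact_force": force on the tool from outside, world axes, zero at the start; "wrist_torque": the same for the moment, N m; "opening": finger opening in m; "grip_force": force on a finger pad.
Only numpy, scipy, OpenCV 4.12 (cv2) and the standard library are available. Lean on these libraries where they do the work, as an engineer would, in place of code of your own. Each camera call takes 0.05 s, during which the arm holds its last target. There are 200 camera calls.

## Task

A lump of wax has set in the drip tray under its wire rack: move the tin and the card roll from the rack onto the cardboard sheet, then lift the rack out and lay it flat on the sheet too, and put the lump flat into the enamel pan. Then put the rack back as it lay, down on the step inside the tray, and after that stand the tin and the card roll back on it, each in the ring it came from. Keep the tin and the roll upright all the time, and leave the matchbox, the tape and the clean wax block alone.

Things in the scene. Friction and masses are not known exactly. Their poses are not given: they have to be found in the camera images.
- tray: Dark steel drip tray, fixed, 251 x 157 mm over its rim, 47 high, long side along x. Origin: centre of the underside, z up. Inside floor at z = 4 mm, 216 x 122. At z = 36 mm a step 10 mm wide runs all round inside and carries the rack; the opening above it is 236 x 142 mm, about 6 mm of play on each side of the rack.
- rack: Loose bright wire rack in the tray, 224 x 130 mm, long side along x, 0.28 kg, ends alike. Origin: centre of underside, z up. Things stand on its bars (17 mm gaps) at z = 4 mm. Rings, 82 inside, top at z = 13, centred at x = 68 and -68, y = 0. Lifting loop in the middle: bar along y, 54 long, 7 thick, z = 40 to 52, on posts at y = 24 and -24; pinch it from above, fingers closing along x.
- ribbed_tin: Open white ribbed tin, upright cylinder of 68 mm diameter, 76 mm high, 0.07 kg (may vary by 40 %); stands in one of the rack's rings at the start. Origin: centre of its underside; z up. Grip it across the body.
- card_roll: Brown roll of card strip standing on end, cylinder of 62 mm diameter, firm to 40 mm high (its loose centre rises to 45 mm), 0.05 kg (may vary by 40 %); stands in the other ring of the rack at the start. Origin: centre of its underside; z up. Grip it across the body.
- wax_lump: Cream coloured rough lump of set wax, 44 (x) x 72 (y) x 28 (z) mm, 0.1 kg; lies flat on the tray's inside floor under the rack, seen between the bars. Origin: centre of its underside; z up. Grip it across the 44 mm, fingers closing along its x.
- cardboard_sheet: Brown corrugated cardboard sheet with a few old wax drips, fixed flat on the bench, 250 (x) x 230 (y) mm, 4 mm thick: the side area. Origin: centre of its underside; z up. The rack fits on it lengthwise with the tin and the roll one behind the other beside it.
- enamel_pan: Round white enamel pan with a dark rim and a flat handle along its x, fixed; 67 mm outer radius at the rim, 38 mm high, inside floor at z = 4 mm with a radius of about 54 mm. Origin: centre of the underside; z up.
- matchbox: Red matchbox, 36 x 53 x 15 mm, lying flat on the bench; bystander, not to be disturbed. Origin: centre of its underside.
- tape_roll: Roll of pale masking tape lying flat, 98 mm across, 25 mm high; bystander, not to be disturbed. Origin: centre of its underside.
- clean_wax: Smooth clean cream wax block, 44 x 62 x 28 mm, lying on the bench; bystander, not to be disturbed. Origin: centre of its underside.
Not all that is in view belongs to the job. What is shaped like the ribbed_tin but orange is not meant.

How it is judged:
By the outcome, as a careful person would: the job done as asked, in the order asked, and still so for the second after the job is handed in, with the robot touching nothing.
It also fails if it takes over 141 s, if anything falls off the work surface, if the arm or the gripper's body presses on something with over 40 N, if the wrist force passes 120 N, or if a joint passes its speed limit or range.

## Working session

There is one attempt and no reset: what is moved stays moved. The work goes in short steps, Python scripts to look and compute and a shell command to move; the robot and the scene stay as the last step left them, time stands still between calls to the robot, and variables do not carry over. Pictures are saved under pics/ and viewed, at most 14 in all, crops included, and the job is handed in when it is done.

```bash
ls; mkdir -p pics; python3 - <<'E'
from station import ctrl, optics
import cv2,numpy as np
o=ctrl.get_obs();print({k:np.round(v,3) for k,v in o.items()},ctrl.grasp_offset)
for n in("scene","top"):
    p,d=optics.get_image(n);np.savez(f"pics/{n}0.npz",p=p,d=d);cv2.imwrite(f"pics/{n}0.png",cv2.resize(p[:,:,::-1],(800,600)))
    c=optics.camera_params(n);print(n,c)
print(optics.camera_params("wrist"))
E
```

```text
pics
{'t': np.float64(0.0), 'q': array([ 1.124,  0.053,  1.614,  0.   ,  1.476, -0.119]), 'dq': array([ 0.001,  0.   , -0.   , -0.001, -0.   ,  0.   ]), 'effort': array([-2.0000e-03, -3.9368e+01, -3.7017e+01, -0.0000e+00,  7.0000e-03,
       -0.0000e+00]), 'tool_pos': array([0.201, 0.591, 0.23 ]), 'tool_rot': array([-5.130e-01, -3.099e+00,  3.000e-03]), 'contact_force': array([-0.333,  0.49 ,  0.553]), 'wrist_torque': array([ 0.027, -0.009,  0.021]), 'grip_force': np.float64(0.0), 'opening': np.float64(0.085)} 0.0187
scene {'mtx': array([[447.84715445,   0.        , 258.87176552],
       [  0.        , 447.84715445, 190.08306234],
       [  0.        ,   0.        ,   1.        ]]), 'extrinsics': array([[ 0.56080176, -0.35768838,  0.74669968, -0.71490732],
       [-0.82769107, -0.21964147,  0.51641565, -0.65726002],
       [-0.02070966, -0.90764346, -0.4192308 ,  0.73805718],
       [ 0.        ,  0.        ,  0.        ,  1.        ]])}
top {'mtx': array([[425.28217718,   0.        , 251.95392255],
       [  0.        , 425.28217718, 192.39052585],
       [  0.        ,   0.        ,   1.        ]]), 'extrinsics': array([[-0.00323773, -0.9975283 ,  0.07019116,  0.43415111],
       [-0.99999367,  0.00312598, -0.00170195,  0.17298022],
       [ 0.00147833, -0.07019623, -0.99753211,  1.22829611],
       [ 0.        ,  0.        ,  0.        ,  1.        ]])}
{'mtx': array([[337.04851136,   0.        , 259.29972293],
       [  0.        , 337.04851136, 189.47779039],
       [  0.        ,   0.        ,   1.        ]]), 'tool_from_camera': array([[ 3.85240860e-04, -9.62662133e-01, -2.70705503e-01,
         6.88304220e-02],
       [ 9.99999655e-01,  5.69958366e-04, -6.03743209e-04,
         7.78903006e-04],
       [ 7.35491592e-04, -2.70705177e-01,  9.62662021e-01,
        -1.42581828e-01],
       [ 0.00000000e+00,  0.00000000e+00,  0.00000000e+00,
         1.00000000e+00]])}
```

View pics/top0.png

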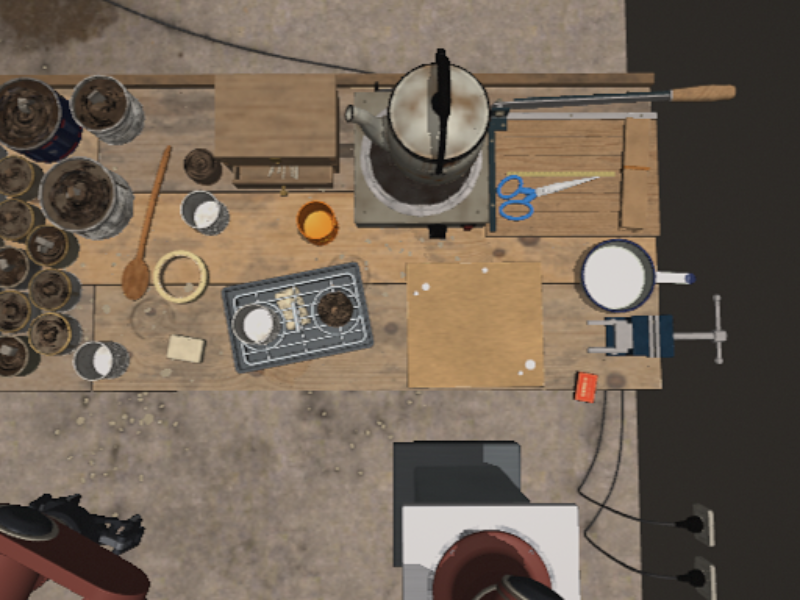

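View pics/scene0.png

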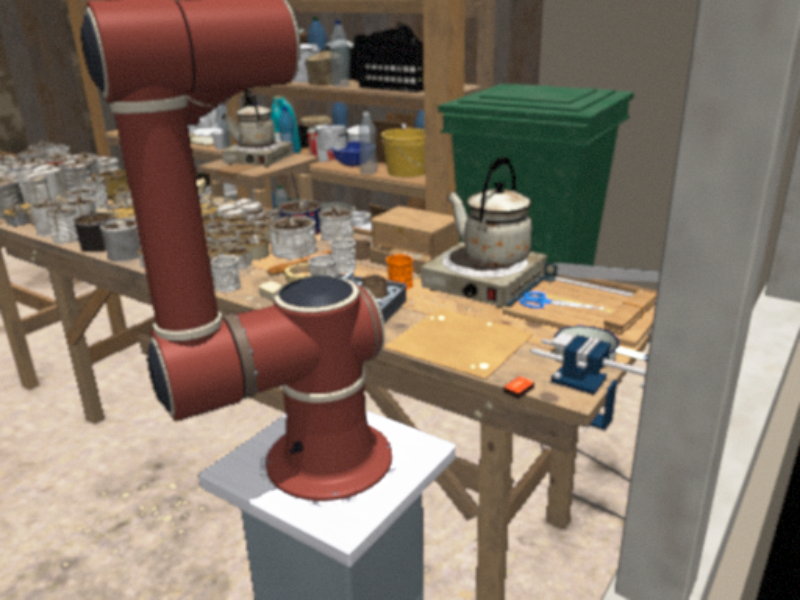

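The top view (800×600) shows the tray at about (297,317), with the white tin at (255,322), the roll at (335,308) and the lump at (292,310). The sheet is at (475,325), the pan at (617,275) and the matchbox at (586,387). The clean wax is at (185,348) and the tape at (180,277). The scene view shows the same layout.

```bash
cat > h.py <<'E'
from station import ctrl, optics
import cv2, numpy as np
from scipy.spatial.transform import Rotation as R
def cam(n):
    c=optics.camera_params(n)
    if n!="wrist": return c["mtx"],c["extrinsics"]
    o=ctrl.get_obs();T=np.eye(4);T[:3,:3]=R.from_rotvec(o["tool_rot"]).as_matrix();T[:3,3]=o["tool_pos"]
    return c["mtx"],T@c["tool_from_camera"]
def ray(uv,z,K,E):
    uv=np.atleast_2d(np.asarray(uv,float));d=np.c_[(uv-K[:2,2])/K[[0,1],[0,1]],np.ones(len(uv))]@E[:3,:3].T
    return E[:3,3]+d*((z-E[2,3])/d[:,2])[:,None]
def proj(P,K,E):
    c=(np.atleast_2d(P)-E[:3,3])@E[:3,:3];return c[:,:2]/c[:,2:]*K[[0,1],[0,1]]+K[:2,2]
def cloud(d,K,E):
    v,u=np.mgrid[:384,:512];c=np.dstack([(u-K[0,2])/K[0,0]*d,(v-K[1,2])/K[1,1]*d,d])
    w=c@E[:3,:3].T+E[:3,3];w[d<=0]=np.nan;return w
def snap(name,view=True):
    K,E=cam("wrist");p,d=optics.get_image("wrist")
    np.savez(f"pics/{name}.npz",p=p,d=d,K=K,E=E)
    cv2.imwrite(f"pics/{name}.png",cv2.resize(p[:,:,::-1],(800,600)));return p,d,K,E
def tool():
    o=ctrl.get_obs();m=R.from_rotvec(o["tool_rot"]).as_matrix();return o,m
def go(x,y,z,yaw_closing=None):
    """print the shift in tool axes (mm) and roll to reach TCP xyz (m), fingers closing along world angle (deg)"""
    o,m=tool();D=np.array([x,y,z])-o["tool_pos"]
    r=0
    if yaw_closing is not None:
        a=np.degrees(np.arctan2(m[1,1],m[0,1]));r=-((yaw_closing-a+90)%180-90)
    print("tcp",o["tool_pos"].round(4),"closing deg",np.degrees(np.arctan2(m[1,1],m[0,1])).round(2),"tilt",m[:,2].round(3),"q6",o["q"][5].round(2),
     "\n shift mm",(m.T@D*1000).round(1),"roll rad",np.radians(r).round(4),"after-roll order: shift first")
E
python3 - <<'E'
from h import *
f=np.load("pics/top0.npz");p,d=f["p"],f["d"];K,E=cam("top");w=cloud(d,K,E)
def rect(mask,z,nm):
    cs=cv2.findContours(mask.astype(np.uint8),cv2.RETR_EXTERNAL,cv2.CHAIN_APPROX_NONE)[0];c=max(cs,key=cv2.contourArea)
    P=ray(c[:,0],z,K,E)[:,:2].astype(np.float32)*1000;print(nm,cv2.minAreaRect(P),cv2.minEnclosingCircle(P))
hsv=cv2.cvtColor(p,cv2.COLOR_RGB2HSV)
def roi(x0,y0,x1,y1):
    m=np.zeros(p.shape[:2],bool);m[int(y0/1.5625):int(y1/1.5625),int(x0/1.5625):int(x1/1.5625)]=1;return m
print("bench z",np.nanmedian(w[...,2][roi(100,295,130,315)]),"hsv bench",hsv[roi(380,290,400,310)].mean(0),"sheet",hsv[roi(440,300,500,350)].mean(0),"rim",hsv[235,148:156].tolist())
zz=np.nan_to_num(w[...,2])
t=roi(205,250,390,385)&(hsv[...,1]<90)&(hsv[...,2]<150)
rect(t,.047,"tray")
rect(roi(205,250,390,385)&(zz>.035),.047,"tray z")
sh=roi(395,250,560,395)&(hsv[...,0]>10)&(abs(hsv[...,2].astype(int)-np.median(hsv[...,2][roi(440,300,500,350)]))<22)&(hsv[...,1]>100)
rect(cv2.morphologyEx(sh.astype(np.uint8),cv2.MORPH_OPEN,np.ones((3,3))),.004,"sheet")
rect(roi(570,230,658,320)&(zz>.025)&(zz<.06),.038,"pan")
rect(roi(225,290,285,350)&(zz>.08)&(zz<.14),.116,"tin")
rect(roi(305,280,365,335)&(zz>.065),.08,"roll")
rect(roi(565,365,605,410)&((hsv[...,0]<8)|(hsv[...,0]>172))&(hsv[...,1]>160),.015,"match")
rect(roi(600,300,725,375)&(zz>.02),.06,"vise");print("vise top",np.nanmax(w[...,2][roi(600,310,670,360)]))
print("kettle top",np.nanmax(w[...,2][roi(380,50,490,160)]),w[int(165/1.5625),int(440/1.5625)])
rect(roi(290,195,345,250)&(zz>.04),.07,"orange")
E
```

```text
bench z -0.0005710355638179898 hsv bench [ 15.9112426   80.42011834 163.49704142] sheet [ 16.37259615 116.75801282 174.66185897] rim [[15, 80, 168], [16, 82, 174], [15, 59, 133], [103, 28, 82], [102, 16, 80], [100, 13, 60], [105, 14, 75], [108, 13, 95]]
tray ((485.64093017578125, 343.48968505859375), (200.3211669921875, 326.7525634765625), 1.6661914587020874) ((512.197265625, 345.41876220703125), 177.17453002929688)
tray z ((489.08746337890625, 344.6820068359375), (156.7142333984375, 250.597412109375), 11.097442626953125) ((488.463623046875, 344.9521179199219), 143.26644897460938)
sheet ((488.6278076171875, 18.891311645507812), (303.9078063964844, 250.84742736816406), 89.82698822021484) ((493.8404235839844, 29.101945877075195), 180.30503845214844)
pan ((562.9016723632812, -231.314453125), (132.75851440429688, 133.74253845214844), 26.12137794494629) ((561.9820556640625, -233.46884155273438), 69.25498962402344)
tin ((474.927734375, 407.71136474609375), (68.94595336914062, 67.8916015625), 45.31430435180664) ((474.2843933105469, 407.5731201171875), 36.040809631347656)
roll ((502.78057861328125, 275.0382995605469), (59.5986213684082, 56.80986022949219), 0.2772461175918579) ((502.60833740234375, 274.8834533691406), 30.702268600463867)
match ((362.32196044921875, -175.90985107421875), (34.36688232421875, 50.00559997558594), 79.10682678222656) ((361.837646484375, -176.02175903320312), 29.418922424316406)
vise ((463.1696472167969, -300.08282470703125), (217.0619659423828, 109.91117858886719), 88.56534576416016) ((459.4960021972656, -299.912841796875), 114.45648956298828)
vise top 0.0923005092540381
kettle top 0.34047442222037605 [0.71093408 0.10186716 0.23873786]
orange ((658.0266723632812, 308.0935974121094), (70.87193298339844, 66.3144302368164), 44.81884002685547) ((657.5906982421875, 307.9259948730469), 36.74231719970703)
```

```bash
python3 - <<'E'
from h import *
K,E=cam("top")
print("sheet corners",ray(np.array([[407,263],[541,263],[543,387],[407,387]])/1.5625,.004,K,E).round(3).tolist())
print("stove front L/R",ray(np.array([[355,225],[490,225]])/1.5625,.05,K,E).round(3).tolist())
go(.489,.345,.26,11.1)
E
```

```text
sheet corners [[0.59, 0.146, 0.004], [0.589, -0.103, 0.004], [0.361, -0.102, 0.004], [0.362, 0.147, 0.004]]
stove front L/R [[0.653, 0.24, 0.05], [0.652, -0.002, 0.05]]
tcp [0.201  0.5912 0.2302] closing deg 71.22 tilt [-0.001 -0.002 -1.   ] q6 -0.12 
 shift mm [-351.9 -140.4  -29.6] roll rad 1.0492 after-roll order: shift first
```

```bash
python3 -m handwheel '[{"tx":-35.2,"ty":-14,"tz":-3},{"tx":-35.2,"ty":-14,"tz":-3},{"tx":-35.2,"ty":-14,"tz":-3},{"tx":-35.2,"ty":-14,"tz":-3},{"tx":-35.2,"ty":-14,"tz":-3},{"tx":-35.2,"ty":-14,"tz":-3},{"tx":-35.2,"ty":-14,"tz":-3},{"tx":-35.2,"ty":-14,"tz":-3},{"tx":-35.2,"ty":-14,"tz":-3},{"tx":-35.2,"ty":-14,"tz":-3}]' 85 60
python3 -m handwheel '[{"roll":0.1166},{"roll":0.1166},{"roll":0.1166},{"roll":0.1166},{"roll":0.1166},{"roll":0.1166},{"roll":0.1166},{"roll":0.1166},{"roll":0.1166},{}]'
python3 - <<'E'
from h import *
p,d,K,E=snap("w1");go(.489,.345,.26,11.1)
E
```

```text
tcp [0.201  0.5913 0.2303] closing deg 71.22 tilt [-0.001 -0.001 -1.   ] q6 -0.12 
 shift mm [-351.9 -140.5  -29.5] roll rad 1.0492 after-roll order: shift first$[0]: bad value
$[0]: bad value
```

View pics/w1.png

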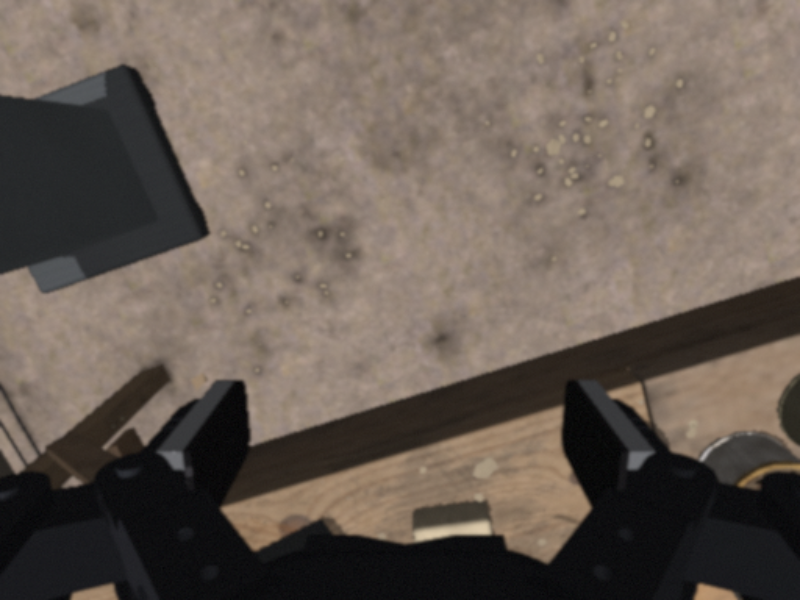

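The wrist picture shows only floor and the bench edge, because the call was refused. The rows probably need all four numbers.

```bash
python3 -m handwheel '[{"tx":-35.2,"ty":-14,"tz":-3,"roll":0},{"tx":-35.2,"ty":-14,"tz":-3,"roll":0},{"tx":-35.2,"ty":-14,"tz":-3,"roll":0},{"tx":-35.2,"ty":-14,"tz":-3,"roll":0},{"tx":-35.2,"ty":-14,"tz":-3,"roll":0},{"tx":-35.2,"ty":-14,"tz":-3,"roll":0},{"tx":-35.2,"ty":-14,"tz":-3,"roll":0},{"tx":-35.2,"ty":-14,"tz":-3,"roll":0},{"tx":-35.2,"ty":-14,"tz":-3,"roll":0},{"tx":-35.2,"ty":-14,"tz":-3,"roll":0}]' 85 60
python3 - <<'E'
from h import *
go(.489,.345,.26,11.1)
E
```

```text
t: 0.98
tool_pos: [0.4904, 0.3443, 0.2611]
tool_rot: [-0.513, -3.099, 0.0]
contact_force: [0.5, 0.6, 0.3]
opening: 0.0851
grip_force: 0.0
tcp [0.4904 0.3443 0.2611] closing deg 71.22 tilt [-0. -0. -1.] q6 -0.76 
 shift mm [1.5 0.2 1.1] roll rad 1.0492 after-roll order: shift first
```

```bash
python3 -m handwheel '[{"tx":0,"ty":0,"tz":0,"roll":0.1166},{"tx":0,"ty":0,"tz":0,"roll":0.1166},{"tx":0,"ty":0,"tz":0,"roll":0.1166},{"tx":0,"ty":0,"tz":0,"roll":0.1166},{"tx":0,"ty":0,"tz":0,"roll":0.1166},{"tx":0,"ty":0,"tz":0,"roll":0.1166},{"tx":0,"ty":0,"tz":0,"roll":0.1166},{"tx":0,"ty":0,"tz":0,"roll":0.1166},{"tx":0,"ty":0,"tz":0,"roll":0.1166},{"tx":0,"ty":0,"tz":0,"roll":0}]'
python3 - <<'E'
from h import *
p,d,K,E=snap("w2");go(.489,.345,.26,11.1)
E
```

```text
t: 1.82
tool_pos: [0.4892, 0.3457, 0.2608]
tool_rot: [-1.998, -2.424, 0.001]
contact_force: [-0.4, 0.0, 0.7]
opening: 0.0851
grip_force: 0.0
tcp [0.4892 0.3457 0.2609] closing deg 11.23 tilt [-0.001 -0.    -1.   ] q6 0.3 
 shift mm [-0.7 -0.4  0.9] roll rad 0.0022 after-roll order: shift first
```

View pics/w2.png

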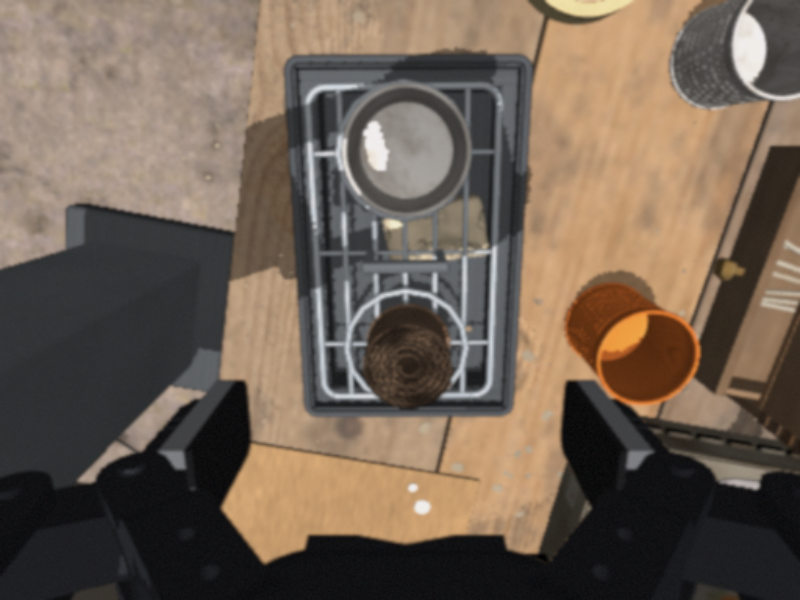

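The wrist picture (800×600) shows the tin rim at (405,148), the roll top at (408,362) and the loop bar at (405,267). The rack frame spans u 305–503 and v 85–398, and the lump u 385–488, v 198–258.

```bash
python3 - <<'E'
from h import *
f=np.load("pics/w2.npz");p,d,K,E=[f[k] for k in"pdKE"];w=cloud(d,K,E);z=np.nan_to_num(w[...,2])
s=1/1.5625
def R_(m,zz,n):
    c=max(cv2.findContours(m.astype(np.uint8),cv2.RETR_EXTERNAL,cv2.CHAIN_APPROX_NONE)[0],key=cv2.contourArea)
    P=ray(c[:,0],zz,K,E)[:,:2].astype(np.float32)*1000;print(n,np.round(cv2.minEnclosingCircle(P)[0],1),round(cv2.minEnclosingCircle(P)[1],1),cv2.minAreaRect(P))
def roi(x0,y0,x1,y1):
    m=np.zeros(z.shape,bool);m[int(y0*s):int(y1*s),int(x0*s):int(x1*s)]=1;return m
R_(roi(330,70,480,225)&(z>.1),.116,"tin");R_(roi(350,290,470,415)&(z>.072)&(z<.1),.08,"roll")
print("roll z",np.percentile(z[roi(385,345,430,390)],[5,50,95]))
m=roi(350,255,460,280)&(z>.07);R_(m,.088,"loop");print(np.median(z[m]))
R_(roi(270,45,550,425)&(z>.042),.047,"tray")
print("rack edges",(ray(np.array([[308,170],[497,170],[330,398],[480,398],[350,87],[320,320],[495,320]])*s,.040,K,E)*1000).round(1).tolist())
l=ray(np.array([[385,220],[488,200],[488,250],[440,258],[440,200]])*s,.030,K,E);print("lump",(l*1000).round(1).tolist())
m=roi(390,215,490,260)&(z>.02)&(z<.034);print("lumpz",m.sum(),np.nanmean(w[m],0),np.percentile(w[m],[3,97],axis=0))
E
```

```text
tin [476.8 411.8] 34.0 ((476.8262023925781, 411.9730529785156), (67.6383056640625, 67.32514190673828), 10.996471405029297)
roll [504.2 278.1] 31.9 ((502.9530029296875, 277.59429931640625), (58.31250762939453, 63.66019058227539), 25.343555450439453)
roll z [0.0636847  0.08056029 0.08402374]
loop [488.4 345.2] 26.4 ((488.3130798339844, 345.780029296875), (52.70848846435547, 8.797941207885742), 11.028783798217773)
0.08742031207305678
tray [491.2 346.6] 143.9 ((491.0158996582031, 346.5882568359375), (156.7086639404297, 250.4271697998047), 11.191263198852539)
rack edges [[414.5, 387.0, 40.0], [539.1, 411.3, 40.0], [454.7, 223.3, 40.0], [566.4, 245.1, 40.0], [433.7, 443.8, 40.0], [438.1, 283.5, 40.0], [562.9, 307.9, 40.0]]
lump [[471.2, 362.5, 30.0], [539.5, 390.1, 30.0], [547.8, 355.5, 30.0], [515.1, 343.2, 30.0], [506.5, 383.7, 30.0]]
lumpz 1211 [0.51032179 0.35966077 0.02975866] [[0.47741893 0.33978415 0.02195152]
 [0.54250042 0.37621849 0.03302377]]
```

```bash
python3 -m handwheel '[{"tx":33.6,"ty":0.4,"tz":10,"roll":0},{"tx":33.6,"ty":0.4,"tz":20,"roll":0},{"tx":0,"ty":0,"tz":40,"roll":0},{"tx":0,"ty":0,"tz":40,"roll":0},{"tx":0,"ty":0,"tz":30,"roll":0},{"tx":0,"ty":0,"tz":25,"roll":0},{"tx":0,"ty":0,"tz":20,"roll":0},{"tx":0,"ty":0,"tz":12,"roll":0},{"tx":0,"ty":0,"tz":0,"roll":0},{"tx":0,"ty":0,"tz":0,"roll":0}]' 85 30
python3 -m handwheel '[{"tx":0,"ty":0,"tz":0,"roll":0},{"tx":0,"ty":0,"tz":0,"roll":0},{"tx":0,"ty":0,"tz":0,"roll":0},{"tx":0,"ty":0,"tz":0,"roll":0},{"tx":0,"ty":0,"tz":0,"roll":0},{"tx":0,"ty":0,"tz":0,"roll":0},{"tx":0,"ty":0,"tz":0,"roll":0},{"tx":0,"ty":0,"tz":0,"roll":0}]' 60 30
python3 - <<'E'
from h import *
go(.4768,.4118,.064,11.1)
E
```

```text
t: 2.7
tool_pos: [0.4772, 0.4119, 0.0642]
tool_rot: [-1.995, -2.427, 0.001]
contact_force: [0.0, -1.0, 1.0]
opening: 0.0851
grip_force: 0.0
t: 3.37
tool_pos: [0.4787, 0.4129, 0.0669]
tool_rot: [1.995, 2.425, 0.006]
contact_force: [-0.4, -0.4, 5.7]
opening: 0.0682
grip_force: 34.2
tcp [0.4787 0.4129 0.0669] closing deg 11.11 tilt [ 0.004  0.002 -1.   ] q6 0.4 
 shift mm [-0.7 -2.1  2.9] roll rad 0.0001 after-roll order: shift first
```

```bash
python3 -m handwheel '[{"tx":0,"ty":0,"tz":-10,"roll":0},{"tx":0,"ty":0,"tz":-25,"roll":0},{"tx":0,"ty":0,"tz":-30,"roll":0},{"tx":0,"ty":0,"tz":-25,"roll":0},{"tx":0,"ty":0,"tz":0,"roll":0}]'
python3 -m handwheel '[{"tx":-15,"ty":0.5,"tz":0,"roll":0},{"tx":-30,"ty":0.5,"tz":0,"roll":0},{"tx":-35,"ty":0.5,"tz":0,"roll":0},{"tx":-35,"ty":0.5,"tz":0,"roll":0},{"tx":-35,"ty":0.5,"tz":0,"roll":0},{"tx":-35,"ty":0.5,"tz":0,"roll":0},{"tx":-35,"ty":0.5,"tz":0,"roll":0},{"tx":-35,"ty":0.5,"tz":0,"roll":0},{"tx":-30,"ty":0.5,"tz":0,"roll":0},{"tx":-24,"ty":0.5,"tz":0,"roll":0},{"tx":-15,"ty":0.2,"tz":0,"roll":0},{"tx":0,"ty":0,"tz":0,"roll":0}]'
python3 - <<'E'
from h import *
p,d,K,E=snap("w3");go(.545,.095,.031,11.1)
E
```

```text
t: 3.78
tool_pos: [0.4801, 0.4139, 0.1618]
tool_rot: [1.994, 2.423, 0.017]
contact_force: [0.4, 0.2, -0.1]
opening: 0.0681
grip_force: 34.1
t: 4.78
tool_pos: [0.5438, 0.0915, 0.1525]
tool_rot: [-2.0, -2.421, 0.005]
contact_force: [-0.8, 0.3, -0.2]
opening: 0.0675
grip_force: 34.1
tcp [0.5436 0.0931 0.1526] closing deg 10.92 tilt [-0.003 -0.    -1.   ] q6 -0.16 
 shift mm [  1.5   2.1 121.6] roll rad -0.0032 after-roll order: shift first
```

View pics/w3.png

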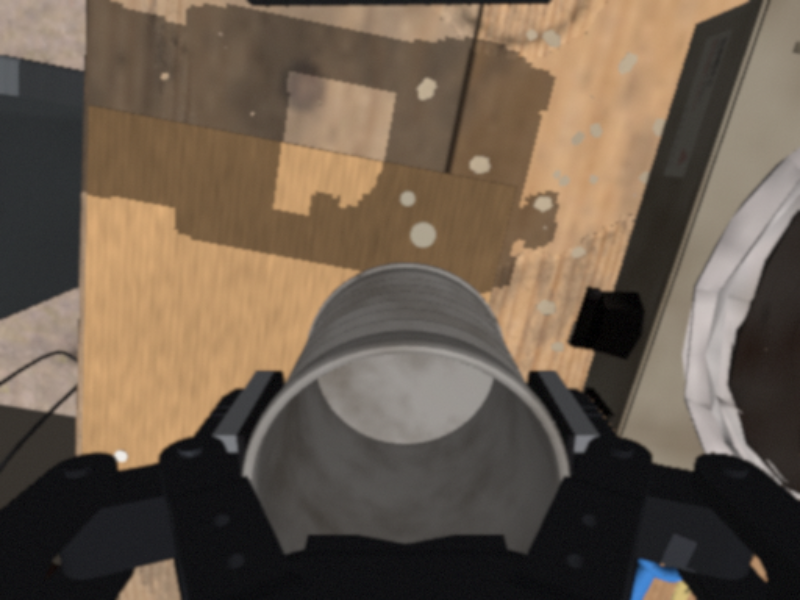

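The picture shows the tin upright between the pads over the sheet, with the sheet's left edge at about v=110–190. The spot below is clear, so I'll lower it.

```bash
python3 -m handwheel '[{"tx":1.5,"ty":2,"tz":20,"roll":0},{"tx":0,"ty":0,"tz":35,"roll":0},{"tx":0,"ty":0,"tz":30,"roll":0},{"tx":0,"ty":0,"tz":20,"roll":0},{"tx":0,"ty":0,"tz":10,"roll":0},{"tx":0,"ty":0,"tz":5,"roll":0},{"tx":0,"ty":0,"tz":0,"roll":0},{"tx":0,"ty":0,"tz":0,"roll":0}]'
python3 -m handwheel '[{"tx":0,"ty":0,"tz":0,"roll":0},{"tx":0,"ty":0,"tz":0,"roll":0},{"tx":0,"ty":0,"tz":0,"roll":0},{"tx":0,"ty":0,"tz":0,"roll":0},{"tx":0,"ty":0,"tz":-20,"roll":0},{"tx":0,"ty":0,"tz":-30,"roll":0},{"tx":0,"ty":0,"tz":-35,"roll":0},{"tx":0,"ty":0,"tz":-35,"roll":0},{"tx":0,"ty":0,"tz":-15,"roll":0},{"tx":0,"ty":0,"tz":0,"roll":0}]' 85 30
python3 - <<'E'
from h import *
go(.5035,.278,.165,11.1)
E
```

```text
t: 5.5
tool_pos: [0.5471, 0.0972, 0.0354]
tool_rot: [1.995, 2.425, 0.002]
contact_force: [0.5, -0.4, 0.5]
opening: 0.0678
grip_force: 34.1
t: 6.33
tool_pos: [0.5497, 0.097, 0.1758]
tool_rot: [1.991, 2.419, 0.011]
contact_force: [0.0, -0.5, 0.2]
opening: 0.0849
grip_force: 0.0
tcp [0.5497 0.097  0.1758] closing deg 11.09 tilt [ 0.011  0.    -1.   ] q6 -0.15 
 shift mm [186.5 -10.6  10.3] roll rad -0.0001 after-roll order: shift first
```

```bash
python3 -m handwheel '[{"tx":20,"ty":-2,"tz":2,"roll":0},{"tx":33,"ty":-2,"tz":2,"roll":0},{"tx":35,"ty":-2,"tz":2,"roll":0},{"tx":35,"ty":-2,"tz":2,"roll":0},{"tx":33,"ty":-2,"tz":2,"roll":0},{"tx":20,"ty":-0.6,"tz":0.3,"roll":0},{"tx":10.5,"ty":0,"tz":0,"roll":0},{"tx":0,"ty":0,"tz":0,"roll":0},{"tx":0,"ty":0,"tz":0,"roll":0}]'
python3 - <<'E'
from h import *
go(.5035,.278,.054,11.1)
p,d=optics.get_image("top");np.savez("pics/top1.npz",p=p,d=d);K,E=cam("top");w=cloud(d,K,E);z=np.nan_to_num(w[...,2])
m=(w[...,0]>.49)&(w[...,0]<.6)&(abs(w[...,1]-.095)<.06)&(z>.06)&(z<.1)
c=max(cv2.findContours(m.astype(np.uint8),0,1)[0],key=cv2.contourArea);print("tin",cv2.minEnclosingCircle((ray(c[:,0],.08,K,E)[:,:2]*1000).astype(np.float32)),np.percentile(z[m],95))
E
```

```text
t: 7.08
tool_pos: [0.4999, 0.2774, 0.1582]
tool_rot: [1.996, 2.426, -0.002]
contact_force: [-0.7, 1.0, -0.7]
opening: 0.0851
grip_force: 0.0
tcp [0.4999 0.2774 0.1582] closing deg 11.13 tilt [-0.001 -0.001 -1.   ] q6 0.18 
 shift mm [  0.    3.8 104.2] roll rad 0.0005 after-roll order: shift first
tin ((545.8988037109375, 95.11997985839844), 34.168575286865234) 0.08233149242560356
```

```bash
python3 -m handwheel '[{"tx":0,"ty":3.8,"tz":15,"roll":0},{"tx":0,"ty":0,"tz":30,"roll":0},{"tx":0,"ty":0,"tz":30,"roll":0},{"tx":0,"ty":0,"tz":20,"roll":0},{"tx":0,"ty":0,"tz":9,"roll":0},{"tx":0,"ty":0,"tz":0,"roll":0},{"tx":0,"ty":0,"tz":0,"roll":0}]'
python3 -m handwheel '[{"tx":0,"ty":0,"tz":0,"roll":0},{"tx":0,"ty":0,"tz":0,"roll":0},{"tx":0,"ty":0,"tz":0,"roll":0},{"tx":0,"ty":0,"tz":0,"roll":0},{"tx":0,"ty":0,"tz":0,"roll":0},{"tx":0,"ty":0,"tz":0,"roll":0},{"tx":0,"ty":0,"tz":0,"roll":0},{"tx":0,"ty":0,"tz":0,"roll":0}]' 54 30
python3 -m handwheel '[{"tx":0,"ty":0,"tz":-10,"roll":0},{"tx":0,"ty":0,"tz":-25,"roll":0},{"tx":0,"ty":0,"tz":-25,"roll":0},{"tx":0,"ty":0,"tz":-20,"roll":0},{"tx":0,"ty":0,"tz":0,"roll":0}]'
python3 - <<'E'
from h import *
p,d,K,E=snap("w4");go(.548,-.045,.14,11.1)
E
```

```text
t: 7.72
tool_pos: [0.5044, 0.2778, 0.0554]
tool_rot: [1.998, 2.424, 0.0]
contact_force: [0.1, -0.4, 0.3]
opening: 0.0849
grip_force: 0.0
t: 8.38
tool_pos: [0.5056, 0.2791, 0.0576]
tool_rot: [1.995, 2.424, 0.005]
contact_force: [0.6, -0.5, 6.3]
opening: 0.0607
grip_force: 33.1
t: 8.8
tool_pos: [0.5067, 0.2799, 0.1412]
tool_rot: [1.993, 2.422, 0.013]
contact_force: [0.3, -0.3, 0.4]
opening: 0.0608
grip_force: 32.8
tcp [0.5056 0.2794 0.1385] closing deg 11.1 tilt [ 0.006  0.002 -1.   ] q6 0.18 
 shift mm [-326.5  -20.8   -2. ] roll rad 0.0 after-roll order: shift first
```

View pics/w4.png

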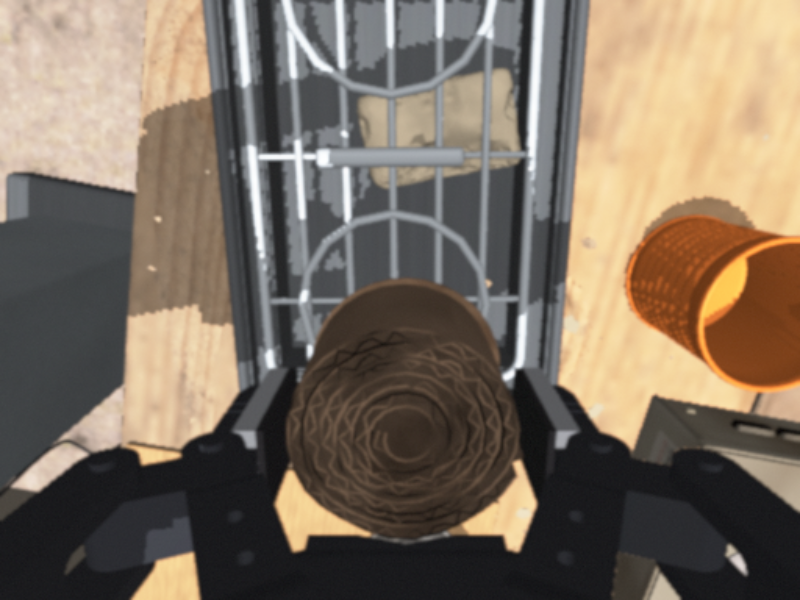

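The picture shows the roll held upright. The whole lump is visible at u 358–520, v 70–188, tilted by about 10°.

```bash
python3 -m handwheel '[{"tx":-15,"ty":-2,"tz":0,"roll":0},{"tx":-30,"ty":-2,"tz":0,"roll":0},{"tx":-35,"ty":-2,"tz":0,"roll":0},{"tx":-35,"ty":-2,"tz":0,"roll":0},{"tx":-35,"ty":-2,"tz":0,"roll":0},{"tx":-35,"ty":-2,"tz":0,"roll":0},{"tx":-35,"ty":-2,"tz":0,"roll":0},{"tx":-35,"ty":-2,"tz":0,"roll":0},{"tx":-32,"ty":-2,"tz":0,"roll":0},{"tx":-25,"ty":-2,"tz":0,"roll":0},{"tx":-14.5,"ty":-0.8,"tz":0,"roll":0},{"tx":0,"ty":0,"tz":0,"roll":0}]'
python3 - <<'E'
from h import *
go(.548,-.045,.0235,11.1)
f=np.load("pics/w4.npz");p,d,K,E=[f[k] for k in"pdKE"]
hsv=cv2.cvtColor(p,cv2.COLOR_RGB2HSV);m=np.zeros(d.shape,np.uint8);m[40:125,222:338]=((hsv[40:125,222:338,1]>45)&(hsv[40:125,222:338,2]>90)&(hsv[40:125,222:338,0]>12))
m=cv2.morphologyEx(m,cv2.MORPH_CLOSE,np.ones((7,7)));c=max(cv2.findContours(m,0,1)[0],key=cv2.contourArea)
for z in(.026,.032):print(z,cv2.minAreaRect((ray(c[:,0],z,K,E)[:,:2]*1000).astype(np.float32)))
w=cloud(d,K,E);q=w[(m>0)&(np.nan_to_num(w[...,2])<.034)];print(np.nanpercentile(q[:,2],[5,50,95]),np.nanmean(q,0))
E
```

```text
t: 9.85
tool_pos: [0.5454, -0.0483, 0.1333]
tool_rot: [-2.0, -2.421, 0.003]
contact_force: [-0.3, 0.4, -0.5]
opening: 0.061
grip_force: 32.8
tcp [ 0.5454 -0.0483  0.1333] closing deg 10.89 tilt [-0.003 -0.    -1.   ] q6 -0.41 
 shift mm [  2.7   3.5 109.8] roll rad -0.0037 after-roll order: shift first
0.026 ((508.6158447265625, 359.45159912109375), (72.23687744140625, 43.32960510253906), 21.36515998840332)
0.032 ((508.23736572265625, 359.17559814453125), (70.55602264404297, 42.3213996887207), 21.36520767211914)
[0.02057601 0.03063292 0.03264381] [0.51008038 0.3620697  0.0294063 ]
```

```bash
python3 -m handwheel '[{"tx":2.7,"ty":3.5,"tz":20,"roll":0},{"tx":0,"ty":0,"tz":30,"roll":0},{"tx":0,"ty":0,"tz":30,"roll":0},{"tx":0,"ty":0,"tz":18,"roll":0},{"tx":0,"ty":0,"tz":8,"roll":0},{"tx":0,"ty":0,"tz":5,"roll":0},{"tx":0,"ty":0,"tz":0,"roll":0},{"tx":0,"ty":0,"tz":0,"roll":0}]'
python3 -m handwheel '[{"tx":0,"ty":0,"tz":0,"roll":0},{"tx":0,"ty":0,"tz":0,"roll":0},{"tx":0,"ty":0,"tz":0,"roll":0},{"tx":0,"ty":0,"tz":0,"roll":0},{"tx":0,"ty":0,"tz":-20,"roll":0},{"tx":0,"ty":0,"tz":-30,"roll":0},{"tx":0,"ty":0,"tz":-35,"roll":0},{"tx":0,"ty":0,"tz":-35,"roll":0},{"tx":0,"ty":0,"tz":-15,"roll":0},{"tx":0,"ty":0,"tz":0,"roll":0}]' 85 30
python3 - <<'E'
from h import *
go(.4884,.3454,.16,101.1)
E
```

```text
t: 10.52
tool_pos: [0.5499, -0.0423, 0.0248]
tool_rot: [1.995, 2.425, 0.001]
contact_force: [0.5, 0.1, 0.3]
opening: 0.0609
grip_force: 32.8
t: 11.35
tool_pos: [0.5525, -0.0432, 0.1653]
tool_rot: [1.99, 2.418, 0.008]
contact_force: [0.7, 0.1, 0.0]
opening: 0.0852
grip_force: 0.0
tcp [ 0.5525 -0.0432  0.1653] closing deg 11.09 tilt [ 0.01  -0.002 -1.   ] q6 -0.41 
 shift mm [393.7  11.9   3.7] roll rad 1.5707 after-roll order: shift first
```

```bash
python3 -m handwheel '[{"tx":20,"ty":1.2,"tz":0.3,"roll":0},{"tx":36,"ty":1.2,"tz":0.3,"roll":0},{"tx":38,"ty":1.2,"tz":0.3,"roll":0},{"tx":38,"ty":1.2,"tz":0.3,"roll":0},{"tx":38,"ty":1.2,"tz":0.3,"roll":0},{"tx":38,"ty":1.2,"tz":0.3,"roll":0},{"tx":38,"ty":1.2,"tz":0.3,"roll":0},{"tx":38,"ty":1.2,"tz":0.3,"roll":0},{"tx":38,"ty":1.2,"tz":0.3,"roll":0},{"tx":36,"ty":1.1,"tz":0.3,"roll":0},{"tx":25,"ty":0,"tz":0,"roll":0},{"tx":10.5,"ty":0,"tz":0,"roll":0}]'
python3 -m handwheel '[{"tx":0,"ty":0,"tz":0,"roll":-0.1208},{"tx":0,"ty":0,"tz":0,"roll":-0.1208},{"tx":0,"ty":0,"tz":0,"roll":-0.1208},{"tx":0,"ty":0,"tz":0,"roll":-0.1208},{"tx":0,"ty":0,"tz":0,"roll":-0.1208},{"tx":0,"ty":0,"tz":0,"roll":-0.1208},{"tx":0,"ty":0,"tz":0,"roll":-0.1208},{"tx":0,"ty":0,"tz":0,"roll":-0.1208},{"tx":0,"ty":0,"tz":0,"roll":-0.1208},{"tx":0,"ty":0,"tz":0,"roll":-0.1208},{"tx":0,"ty":0,"tz":0,"roll":-0.1208},{"tx":0,"ty":0,"tz":0,"roll":-0.1208}]'
python3 -m handwheel '[{"tx":0,"ty":0,"tz":0,"roll":-0.1208},{"tx":0,"ty":0,"tz":0,"roll":0},{"tx":0,"ty":0,"tz":0,"roll":0}]' 50 40
python3 - <<'E'
from h import *
go(.4884,.3454,.066,101.1);snap("w5")
p,d=optics.get_image("top");K,E=cam("top");w=cloud(d,K,E);z=np.nan_to_num(w[...,2])
m=(w[...,0]>.49)&(w[...,0]<.6)&(abs(w[...,1]+.045)<.06)&(z>.03)&(z<.08)
c=max(cv2.findContours(m.astype(np.uint8),0,1)[0],key=cv2.contourArea);print("roll",cv2.minEnclosingCircle((ray(c[:,0],.044,K,E)[:,:2]*1000).astype(np.float32)),np.percentile(z[m],95))
E
```

```text
t: 12.35
tool_pos: [0.4833, 0.3485, 0.1543]
tool_rot: [-1.991, -2.428, 0.003]
contact_force: [0.1, -0.7, 0.1]
opening: 0.0848
grip_force: 0.0
t: 13.35
tool_pos: [0.4848, 0.3448, 0.1546]
tool_rot: [0.122, -3.138, 0.002]
contact_force: [0.1, 0.3, -0.1]
opening: 0.0848
grip_force: 0.0
t: 13.6
tool_pos: [0.4849, 0.3451, 0.155]
tool_rot: [0.297, -3.126, 0.001]
contact_force: [-0.7, -0.1, -1.5]
opening: 0.051
grip_force: 0.0
tcp [0.4849 0.3451 0.155 ] closing deg 100.85 tilt [-0.001 -0.001 -1.   ] q6 -1.27 
 shift mm [-3.6 -0.3 89. ] roll rad -0.0043 after-roll order: shift first
roll ((548.04052734375, -44.34507369995117), 31.36676788330078) 0.04911734072489808
```

View pics/w5.png

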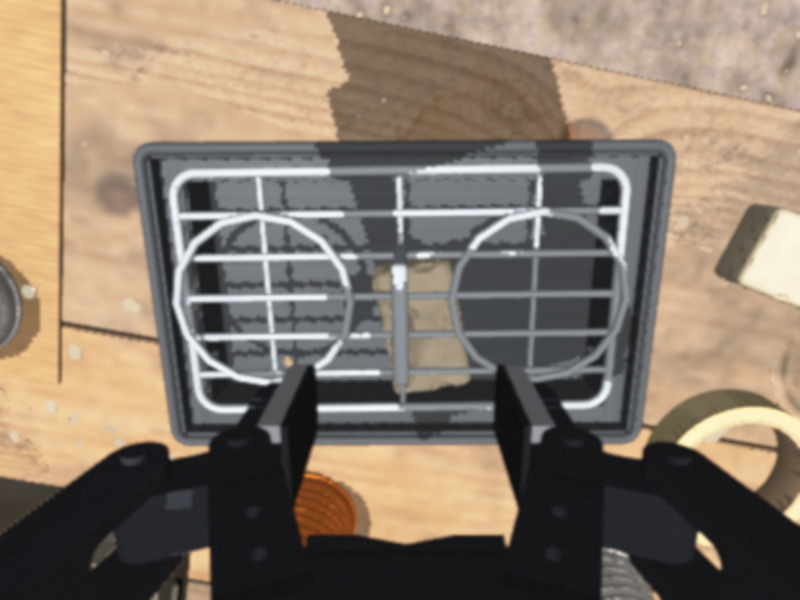

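The picture shows the rings at about (262,298) and (540,295), the loop at u≈400, v 262–390, and the tray rim from (135,145) to (675,440). The rack is clear now.

```bash
python3 - <<'E'
from h import *
f=np.load("pics/w5.npz");p,d,K,E=[f[k] for k in"pdKE"];s=1/1.5625
w=cloud(d,K,E);z=np.nan_to_num(w[...,2])
P=lambda a,zz:(ray(np.array(a)*s,zz,K,E)[:,:2]*1000).round(1)
L=P([[172,298],[355,298],[262,212],[262,385]],.049);Rr=P([[450,297],[630,297],[540,208],[540,382]],.049)
print("ringL",L.mean(0),"ringR",Rr.mean(0),"yaw",np.degrees(np.arctan2(*(Rr-L).mean(0)[::-1])))
print("rack corners rect",cv2.minAreaRect(P([[170,215],[632,215],[300,412],[500,410],[400,163]],.040).astype(np.float32)))
m=(z>.07)&(z<.1);m[:150]=0;m[260:]=0;m[:,:230]=0;m[:,280:]=0
print("loop",m.sum(),cv2.minAreaRect((ray(np.argwhere(m)[:,::-1],.088,K,E)[:,:2]*1000).astype(np.float32)))
m=(z>.043)&(z<.056);m[:80]=0
c=max(cv2.findContours(m.astype(np.uint8),0,1)[0],key=cv2.contourArea);print("tray",cv2.minAreaRect((ray(c[:,0],.047,K,E)[:,:2]*1000).astype(np.float32)))
E
python3 -m handwheel '[{"tx":-3.6,"ty":-0.3,"tz":15,"roll":-0.004},{"tx":0,"ty":0,"tz":30,"roll":0},{"tx":0,"ty":0,"tz":25,"roll":0},{"tx":0,"ty":0,"tz":15,"roll":0},{"tx":0,"ty":0,"tz":6,"roll":0},{"tx":0,"ty":0,"tz":0,"roll":0},{"tx":0,"ty":0,"tz":0,"roll":0}]'
python3 - <<'E'
from h import *
go(.4884,.3454,.064,101.1)
E
```

```text
ringL [501.325 277.575] ringR [474.45  411.025] yaw 101.38628552956064
rack corners rect ((488.2951354980469, 344.6812438964844), (130.0488739013672, 225.01625061035156), 11.507131576538086)
loop 850 ((486.6706848144531, 343.7566833496094), (55.814205169677734, 6.925872802734375), 11.686319351196289)
tray ((490.74322509765625, 346.6127014160156), (156.7267303466797, 250.6427459716797), 11.21793270111084)
t: 14.28
tool_pos: [0.4891, 0.3464, 0.0655]
tool_rot: [-0.308, 3.126, 0.0]
contact_force: [0.0, 0.3, 0.6]
opening: 0.0501
grip_force: 0.0
tcp [0.4891 0.3464 0.0655] closing deg 101.26 tilt [ 0.001  0.    -1.   ] q6 -1.28 
 shift mm [ 0.9 -0.9  1.5] roll rad 0.0027 after-roll order: shift first
```

```bash
python3 -m handwheel '[{"tx":0,"ty":0,"tz":0,"roll":0},{"tx":0,"ty":0,"tz":0,"roll":0},{"tx":0,"ty":0,"tz":0,"roll":0},{"tx":0,"ty":0,"tz":0,"roll":0},{"tx":0,"ty":0,"tz":0,"roll":0},{"tx":0,"ty":0,"tz":0,"roll":0},{"tx":0,"ty":0,"tz":0,"roll":0},{"tx":0,"ty":0,"tz":0,"roll":0},{"tx":0,"ty":0,"tz":0,"roll":0},{"tx":0,"ty":0,"tz":0,"roll":0}]' 3 80
python3 -m handwheel '[{"tx":0,"ty":0,"tz":-5,"roll":0},{"tx":0,"ty":0,"tz":-10,"roll":0},{"tx":0,"ty":0,"tz":-20,"roll":0},{"tx":0,"ty":0,"tz":-30,"roll":0},{"tx":0,"ty":0,"tz":-30,"roll":0},{"tx":0,"ty":0,"tz":-25,"roll":0},{"tx":0,"ty":0,"tz":-10,"roll":0},{"tx":0,"ty":0,"tz":0,"roll":0}]'
python3 - <<'E'
from h import *
go(.432,.021,.195,90);snap("w6")
f=np.load("pics/w6.npz");p,d,K,E=[f[k] for k in"pdKE"];w=cloud(d,K,E);z=w[...,2];print(np.nanpercentile(z[150:240,100:400],[1,50,99]))
E
```

```text
t: 15.12
tool_pos: [0.4897, 0.3465, 0.0666]
tool_rot: [-0.309, 3.124, 0.0]
contact_force: [-1.2, -2.8, 5.7]
opening: 0.0053
grip_force: 78.9
t: 15.78
tool_pos: [0.4901, 0.3473, 0.1988]
tool_rot: [-0.309, 3.121, 0.004]
contact_force: [0.8, 0.3, -2.9]
opening: 0.0052
grip_force: 78.3
tcp [0.4901 0.3473 0.1988] closing deg 101.31 tilt [ 0.005  0.003 -1.   ] q6 -1.28 
 shift mm [ 121.  -308.6    2.4] roll rad 0.1973 after-roll order: shift first
[-0.00092998  0.03106467  0.21971192]
```

View pics/w6.png

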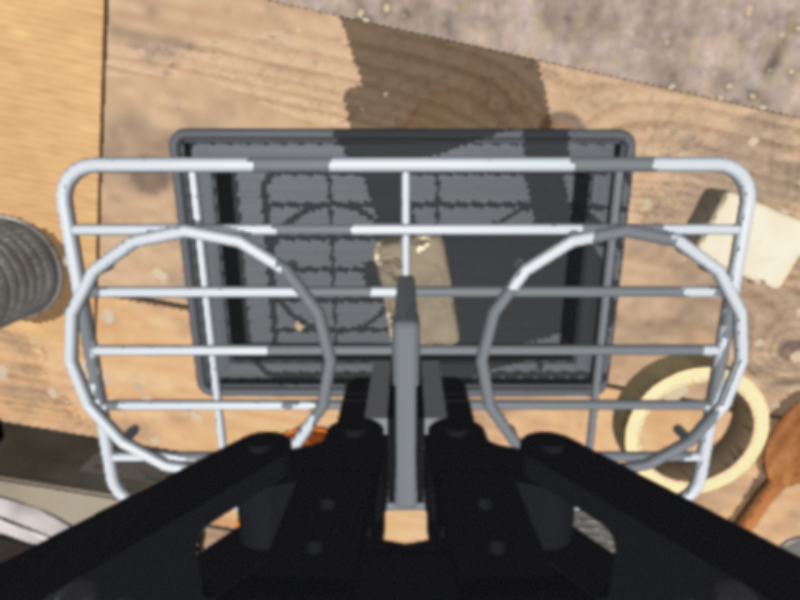

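The picture shows the rack lifted level in the fingers. The tray below holds only the lump, at about (420,290).

```bash
python3 -m handwheel '[{"tx":5,"ty":-13,"tz":0,"roll":0},{"tx":9,"ty":-23,"tz":0,"roll":0},{"tx":12,"ty":-31,"tz":0,"roll":0},{"tx":13,"ty":-34,"tz":0,"roll":0},{"tx":13,"ty":-34,"tz":0,"roll":0},{"tx":13,"ty":-34,"tz":0,"roll":0},{"tx":13,"ty":-34,"tz":0,"roll":0},{"tx":13,"ty":-34,"tz":0,"roll":0},{"tx":12,"ty":-31,"tz":0,"roll":0},{"tx":10,"ty":-23,"tz":0,"roll":0},{"tx":5,"ty":-13,"tz":0,"roll":0},{"tx":2,"ty":-4.6,"tz":0,"roll":0}]'
python3 -m handwheel '[{"tx":0,"ty":0,"tz":0,"roll":0.05},{"tx":0,"ty":0,"tz":0,"roll":0.05},{"tx":0,"ty":0,"tz":0,"roll":0.05},{"tx":0,"ty":0,"tz":0,"roll":0.047},{"tx":0,"ty":0,"tz":0,"roll":0},{"tx":0,"ty":0,"tz":0,"roll":0}]'
python3 - <<'E'
from h import *
go(.431,.021,.036,90)
E
```

```text
t: 16.83
tool_pos: [0.4293, 0.0181, 0.192]
tool_rot: [0.303, -3.122, -0.001]
contact_force: [-0.3, -0.1, -3.4]
opening: 0.005
grip_force: 78.4
t: 17.33
tool_pos: [0.4306, 0.0206, 0.1934]
tool_rot: [0.003, -3.139, -0.001]
contact_force: [0.1, -0.4, -1.8]
opening: 0.0047
grip_force: 78.5
tcp [0.4306 0.0206 0.1934] closing deg 90.11 tilt [-0.003  0.001 -1.   ] q6 -1.7 
 shift mm [ -0.9   0.3 157.4] roll rad 0.002 after-roll order: shift first
```

```bash
python3 -m handwheel '[{"tx":0,"ty":0,"tz":15,"roll":0},{"tx":0,"ty":0,"tz":30,"roll":0},{"tx":0,"ty":0,"tz":35,"roll":0},{"tx":0,"ty":0,"tz":30,"roll":0},{"tx":0,"ty":0,"tz":20,"roll":0},{"tx":0,"ty":0,"tz":12,"roll":0},{"tx":0,"ty":0,"tz":7,"roll":0},{"tx":0,"ty":0,"tz":5,"roll":0},{"tx":0,"ty":0,"tz":3,"roll":0},{"tx":0,"ty":0,"tz":0,"roll":0},{"tx":0,"ty":0,"tz":0,"roll":0}]'
python3 - <<'E'
from h import *
go(.431,.021,.036,90)
E
```

```text
t: 18.25
tool_pos: [0.4322, 0.0201, 0.0389]
tool_rot: [-0.001, 3.14, -0.0]
contact_force: [-0.5, 0.5, -2.6]
opening: 0.0052
grip_force: 78.4
tcp [0.4322 0.0201 0.0389] closing deg 90.03 tilt [ 0.002 -0.    -1.   ] q6 -1.7 
 shift mm [1.2 0.9 2.9] roll rad 0.0005 after-roll order: shift first
```

```bash
python3 -m handwheel '[{"tx":0,"ty":0,"tz":2,"roll":0},{"tx":0,"ty":0,"tz":2,"roll":0},{"tx":0,"ty":0,"tz":0,"roll":0},{"tx":0,"ty":0,"tz":0,"roll":0}]'
python3 -m handwheel '[{"tx":0,"ty":0,"tz":0,"roll":0},{"tx":0,"ty":0,"tz":0,"roll":0},{"tx":0,"ty":0,"tz":0,"roll":0},{"tx":0,"ty":0,"tz":0,"roll":0},{"tx":0,"ty":0,"tz":-20,"roll":0},{"tx":0,"ty":0,"tz":-35,"roll":0},{"tx":0,"ty":0,"tz":-35,"roll":0},{"tx":0,"ty":0,"tz":-35,"roll":0},{"tx":0,"ty":0,"tz":-15,"roll":0},{"tx":0,"ty":0,"tz":0,"roll":0}]' 40 60
python3 - <<'E'
from h import *
go(.5085,.3593,.175,111.4)
E
```

```text
t: 18.58
tool_pos: [0.4322, 0.0201, 0.0346]
tool_rot: [-0.0, 3.14, -0.0]
contact_force: [0.7, 0.2, -0.9]
opening: 0.0051
grip_force: 78.6
t: 19.42
tool_pos: [0.4345, 0.0198, 0.1796]
tool_rot: [-0.0, 3.132, -0.002]
contact_force: [1.0, 0.1, 1.3]
opening: 0.0401
grip_force: 0.0
tcp [0.4345 0.0198 0.1796] closing deg 90.01 tilt [ 0.01  -0.001 -1.   ] q6 -1.7 
 shift mm [-74.1 339.5   4.9] roll rad -0.3732 after-roll order: shift first
```

```bash
python3 -m handwheel '[{"tx":-3,"ty":15,"tz":0,"roll":-0.037},{"tx":-5,"ty":28,"tz":0,"roll":-0.037},{"tx":-5,"ty":36,"tz":0,"roll":-0.037},{"tx":-4,"ty":36,"tz":0,"roll":-0.037},{"tx":-3,"ty":36,"tz":0,"roll":-0.037},{"tx":-1,"ty":36,"tz":0,"roll":-0.037},{"tx":1,"ty":36,"tz":0,"roll":-0.037},{"tx":2,"ty":36,"tz":0,"roll":-0.037},{"tx":3,"ty":36,"tz":0,"roll":-0.037},{"tx":3,"ty":28,"tz":0,"roll":-0.04},{"tx":0,"ty":12,"tz":0,"roll":0},{"tx":0,"ty":0,"tz":0,"roll":0}]' 64
python3 - <<'E'
from h import *
p,d,K,E=snap("w7");go(.5085,.3593,.175,111.4)
hsv=cv2.cvtColor(p,cv2.COLOR_RGB2HSV);w=cloud(d,K,E)
m=((hsv[...,1]>45)&(hsv[...,2]>70)&(hsv[...,0]>12)&(hsv[...,0]<32)&(abs(w[...,0]-.5085)<.06)&(abs(w[...,1]-.3593)<.06)).astype(np.uint8)
c=max(cv2.findContours(m,0,1)[0],key=cv2.contourArea);print(cv2.minAreaRect((ray(c[:,0],.028,K,E)[:,:2]*1000).astype(np.float32)))
E
```

```text
t: 20.42
tool_pos: [0.3814, 0.3482, 0.1726]
tool_rot: [0.587, -3.084, 0.001]
contact_force: [0.0, -1.1, -0.1]
opening: 0.0641
grip_force: 0.0
tcp [0.3822 0.3469 0.1728] closing deg 111.47 tilt [-0.001 -0.002 -1.   ] q6 -1.35 
 shift mm [-122.1  -34.7   -2.4] roll rad 0.0012 after-roll order: shift first
((504.3887939453125, 357.84613037109375), (82.7687759399414, 43.974571228027344), 20.87253189086914)
```

View pics/w7.png

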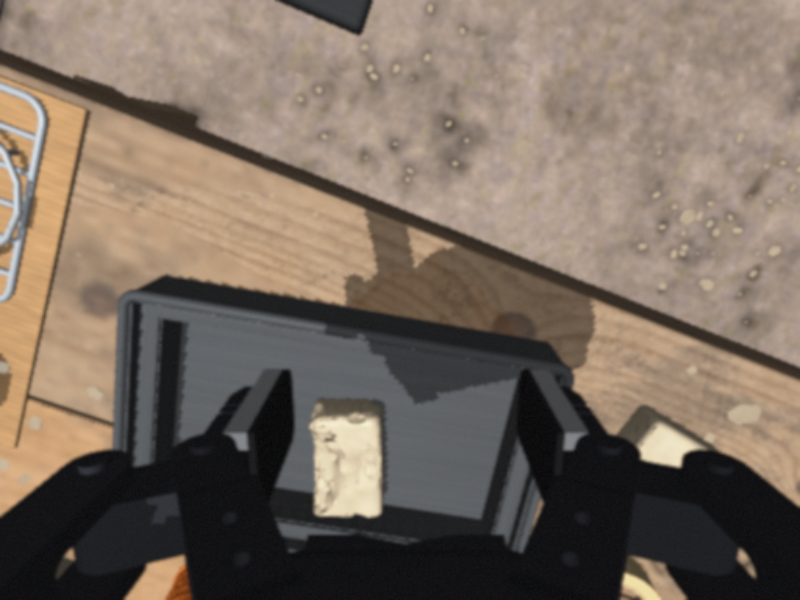

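The picture shows the lump at about (348,458), free in the tray, with the rack on the sheet at left. The centre agrees with the earlier estimate of (508,359).

```bash
python3 -m handwheel '[{"tx":-20,"ty":-6,"tz":0,"roll":0},{"tx":-34,"ty":-10,"tz":0,"roll":0},{"tx":-34,"ty":-10,"tz":0,"roll":0},{"tx":-24,"ty":-7,"tz":0,"roll":0},{"tx":-10,"ty":-1.7,"tz":0,"roll":0},{"tx":0,"ty":0,"tz":30,"roll":0},{"tx":0,"ty":0,"tz":30,"roll":0},{"tx":0,"ty":0,"tz":15,"roll":0},{"tx":0,"ty":0,"tz":0,"roll":0},{"tx":0,"ty":0,"tz":0,"roll":0}]'
python3 - <<'E'
from h import *
go(.5085,.3593,.006,111.4)
E
```

```text
t: 21.3
tool_pos: [0.5084, 0.3575, 0.0977]
tool_rot: [0.58, -3.085, 0.002]
contact_force: [0.4, -0.4, -0.1]
opening: 0.064
grip_force: 0.0
tcp [0.5084 0.3575 0.0977] closing deg 111.3 tilt [-0.003 -0.002 -1.   ] q6 -1.45 
 shift mm [-1.   1.7 91.7] roll rad -0.0017 after-roll order: shift first
```

```bash
python3 -m handwheel '[{"tx":-1,"ty":1.7,"tz":15,"roll":0},{"tx":0,"ty":0,"tz":25,"roll":0},{"tx":0,"ty":0,"tz":25,"roll":0},{"tx":0,"ty":0,"tz":15,"roll":0},{"tx":0,"ty":0,"tz":8,"roll":0},{"tx":0,"ty":0,"tz":4,"roll":0},{"tx":0,"ty":0,"tz":0,"roll":0},{"tx":0,"ty":0,"tz":0,"roll":0}]'
python3 -m handwheel '[{"tx":0,"ty":0,"tz":0,"roll":0},{"tx":0,"ty":0,"tz":0,"roll":0},{"tx":0,"ty":0,"tz":0,"roll":0},{"tx":0,"ty":0,"tz":0,"roll":0},{"tx":0,"ty":0,"tz":0,"roll":0},{"tx":0,"ty":0,"tz":0,"roll":0},{"tx":0,"ty":0,"tz":0,"roll":0}]' 36 50
python3 -m handwheel '[{"tx":0,"ty":0,"tz":-5,"roll":0},{"tx":0,"ty":0,"tz":-15,"roll":0},{"tx":0,"ty":0,"tz":-25,"roll":0},{"tx":0,"ty":0,"tz":-30,"roll":0},{"tx":0,"ty":0,"tz":-30,"roll":0},{"tx":0,"ty":0,"tz":-15,"roll":0},{"tx":0,"ty":0,"tz":0,"roll":0}]'
python3 - <<'E'
from h import *
p,d,K,E=snap("w8");go(.562,-.232,.13,111.4)
E
```

```text
t: 21.97
tool_pos: [0.5104, 0.3615, 0.0083]
tool_rot: [-0.583, 3.085, 0.001]
contact_force: [-0.0, -0.6, 1.0]
opening: 0.0639
grip_force: 0.0
t: 22.55
tool_pos: [0.5109, 0.3618, 0.0091]
tool_rot: [-0.582, 3.084, 0.002]
contact_force: [0.1, 0.8, 6.1]
opening: 0.0424
grip_force: 51.6
t: 23.13
tool_pos: [0.5121, 0.3625, 0.1334]
tool_rot: [-0.581, 3.078, 0.005]
contact_force: [0.6, 0.3, 0.3]
opening: 0.042
grip_force: 50.9
tcp [0.5108 0.3617 0.1303] closing deg 111.39 tilt [ 0.005  0.002 -1.   ] q6 -1.45 
 shift mm [ 168.8 -571.5   -1. ] roll rad -0.0002 after-roll order: shift first
```

View pics/w8.png

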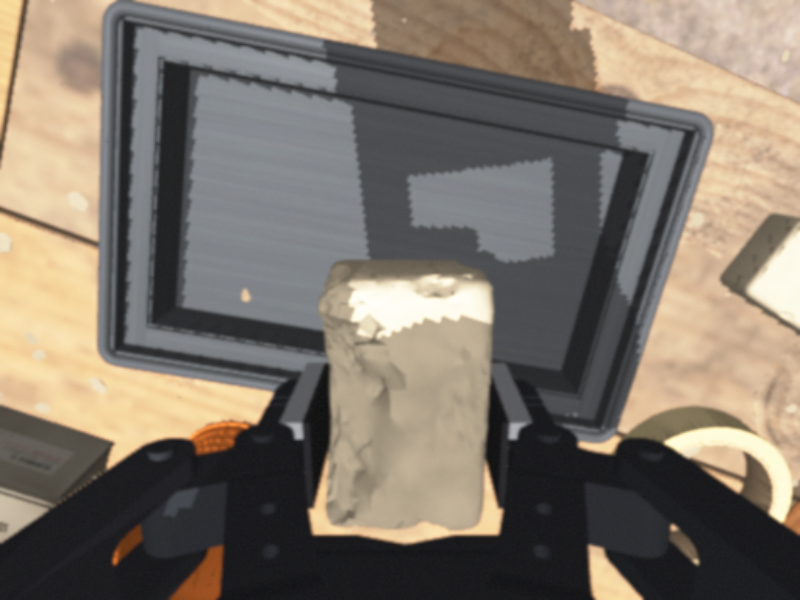

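The picture shows the lump gripped squarely between the pads and the tray empty. I'll carry it to the pan.

```bash
python3 -m handwheel '[{"tx":5,"ty":-17,"tz":-2,"roll":0},{"tx":10,"ty":-33.6,"tz":-2,"roll":0},{"tx":10.5,"ty":-36,"tz":-2,"roll":0},{"tx":10.5,"ty":-36,"tz":-2,"roll":0},{"tx":10.5,"ty":-36,"tz":-2,"roll":0},{"tx":10.5,"ty":-36,"tz":-2,"roll":0},{"tx":10.5,"ty":-36,"tz":-2,"roll":0},{"tx":10.5,"ty":-36,"tz":-2,"roll":0},{"tx":10.5,"ty":-36,"tz":-2,"roll":0},{"tx":10.5,"ty":-36,"tz":-2,"roll":0},{"tx":10.5,"ty":-36,"tz":0,"roll":0},{"tx":10.5,"ty":-36,"tz":0,"roll":0}]'
python3 -m handwheel '[{"tx":10.5,"ty":-36,"tz":0,"roll":0},{"tx":10.5,"ty":-36,"tz":0,"roll":0},{"tx":9,"ty":-31,"tz":0,"roll":0},{"tx":5,"ty":-17,"tz":0,"roll":0},{"tx":0,"ty":0,"tz":0,"roll":0},{"tx":0,"ty":0,"tz":0,"roll":0}]'
python3 - <<'E'
from h import *
p,d,K,E=snap("w9");go(.562,-.232,.012,111.4)
w=cloud(d,K,E);z=np.nan_to_num(w[...,2]);m=(z>.03)&(z<.045)&(np.hypot(w[...,0]-.56,w[...,1]+.23)<.09)
q=w[m];A=np.c_[2*q[:,:2],np.ones(len(q))];s=np.linalg.lstsq(A,(q[:,:2]**2).sum(1),rcond=None)[0];print("pan fit",len(q),s[:2],np.sqrt(s[2]+s[0]**2+s[1]**2))
E
```

```text
t: 24.18
tool_pos: [0.5458, -0.0666, 0.1448]
tool_rot: [0.582, -3.084, -0.003]
contact_force: [1.2, 0.1, -0.6]
opening: 0.0421
grip_force: 50.9
t: 24.68
tool_pos: [0.5573, -0.1897, 0.1447]
tool_rot: [0.579, -3.085, -0.005]
contact_force: [0.3, 0.6, -1.2]
opening: 0.0422
grip_force: 51.0
tcp [ 0.5574 -0.1889  0.145 ] closing deg 111.35 tilt [-0.003  0.002 -1.   ] q6 -2.4 
 shift mm [ 11.2 -42.3 132.9] roll rad -0.0008 after-roll order: shift first
pan fit 3920 [ 0.56236392 -0.23786669] 0.06333585364345269
```

View pics/w9.png

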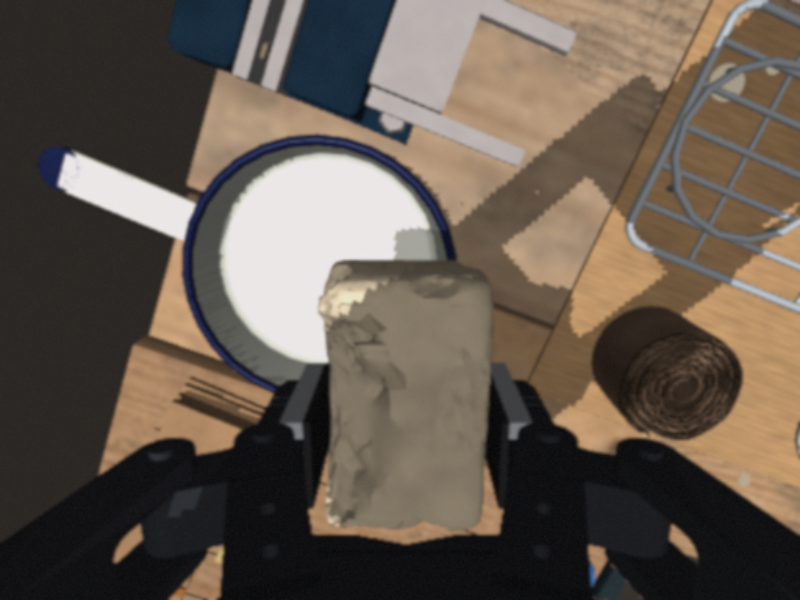

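The picture shows the pan's rim with left edge (183,262), top (320,135) and right edge (456,240). The handle points up-left and the vise is clear at the top.

```bash
python3 - <<'E'
from h import *
from scipy.optimize import least_squares
f=np.load("pics/w9.npz");K,E=f["K"],f["E"]
P=ray(np.array([[183,262],[320,135],[400,163],[440,212],[230,165],[455,240],[215,345],[262,390]])/1.5625,.037,K,E)[:,:2]
r=least_squares(lambda c:np.hypot(*(P-c).T)-.067,[.562,-.235]);print(r.x,(r.fun*1000).round(1));go(*r.x,.012,111.4)
E
```

```text
[ 0.56512551 -0.229412  ] [ 0.3  0.3  0.  -1.2  0.2  0.5 -1.8  1.1]
tcp [ 0.5574 -0.1889  0.145 ] closing deg 111.35 tilt [-0.003  0.002 -1.   ] q6 -2.4 
 shift mm [  7.3 -41.  132.9] roll rad -0.0008 after-roll order: shift first
```

```bash
python3 -m handwheel '[{"tx":4,"ty":-20,"tz":0,"roll":0},{"tx":3.3,"ty":-21,"tz":0,"roll":0},{"tx":0,"ty":0,"tz":0,"roll":0},{"tx":0,"ty":0,"tz":25,"roll":0},{"tx":0,"ty":0,"tz":35,"roll":0},{"tx":0,"ty":0,"tz":30,"roll":0},{"tx":0,"ty":0,"tz":20,"roll":0},{"tx":0,"ty":0,"tz":10,"roll":0},{"tx":0,"ty":0,"tz":6,"roll":0},{"tx":0,"ty":0,"tz":0,"roll":0},{"tx":0,"ty":0,"tz":0,"roll":0}]'
python3 - <<'E'
from h import *
go(.5651,-.2294,.01,111.4)
E
```

```text
t: 25.65
tool_pos: [0.5676, -0.2303, 0.0222]
tool_rot: [-0.584, 3.086, -0.002]
contact_force: [0.7, 0.1, -0.4]
opening: 0.0418
grip_force: 51.1
tcp [ 0.5676 -0.2303  0.0222] closing deg 111.42 tilt [ 0.002 -0.001 -1.   ] q6 -2.45 
 shift mm [ 2.   1.8 12.2] roll rad 0.0004 after-roll order: shift first
```

```bash
python3 -m handwheel '[{"tx":2,"ty":1.8,"tz":4,"roll":0},{"tx":0,"ty":0,"tz":4,"roll":0},{"tx":0,"ty":0,"tz":3,"roll":0},{"tx":0,"ty":0,"tz":1.5,"roll":0},{"tx":0,"ty":0,"tz":0,"roll":0},{"tx":0,"ty":0,"tz":0,"roll":0}]'
python3 -m handwheel '[{"tx":0,"ty":0,"tz":0,"roll":0},{"tx":0,"ty":0,"tz":0,"roll":0},{"tx":0,"ty":0,"tz":0,"roll":0},{"tx":0,"ty":0,"tz":0,"roll":0},{"tx":0,"ty":0,"tz":-15,"roll":0},{"tx":0,"ty":0,"tz":-30,"roll":0},{"tx":0,"ty":0,"tz":-35,"roll":0},{"tx":0,"ty":0,"tz":-35,"roll":0},{"tx":0,"ty":0,"tz":-35,"roll":0},{"tx":0,"ty":0,"tz":-20,"roll":0},{"tx":0,"ty":0,"tz":0,"roll":0}]' 58 50
python3 - <<'E'
from h import *
snap("w10");go(.4322,.0201,.17,90)
E
```

```text
t: 26.15
tool_pos: [0.5644, -0.2297, 0.0091]
tool_rot: [-0.583, 3.087, -0.0]
contact_force: [-1.3, 0.6, 3.3]
opening: 0.0424
grip_force: 51.7
t: 27.07
tool_pos: [0.5674, -0.2312, 0.1859]
tool_rot: [-0.581, 3.078, -0.012]
contact_force: [-0.0, -1.0, 0.8]
opening: 0.0579
grip_force: 0.0
tcp [ 0.5661 -0.2306  0.1825] closing deg 111.38 tilt [ 0.006 -0.004 -1.   ] q6 -2.45 
 shift mm [ 33.3 282.3  10.8] roll rad 0.3732 after-roll order: shift first
```

View pics/w10.png

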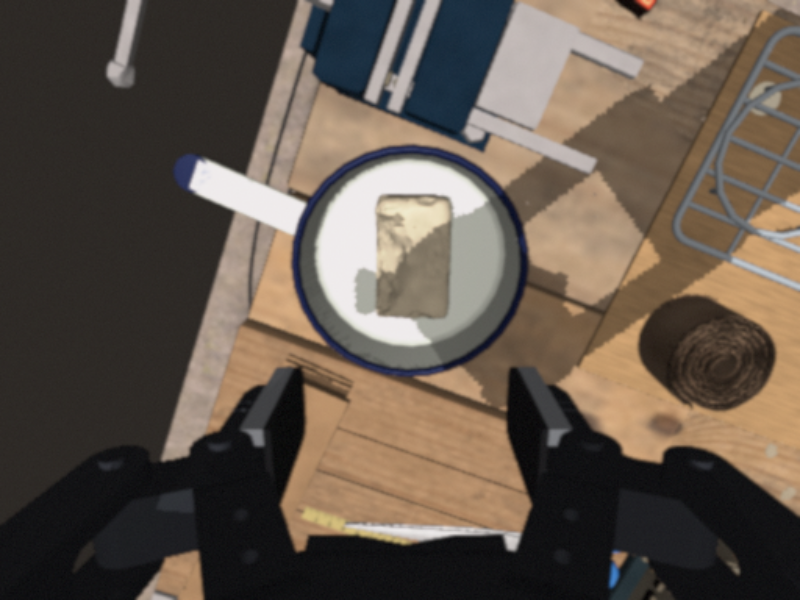

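The picture shows the lump lying flat in the middle of the pan at (415,255). Next is the rack.

```bash
python3 -m handwheel '[{"tx":2,"ty":17,"tz":0,"roll":0},{"tx":4,"ty":33,"tz":0,"roll":0},{"tx":4,"ty":36,"tz":0,"roll":0},{"tx":4,"ty":36,"tz":0,"roll":0},{"tx":4,"ty":36,"tz":0,"roll":0},{"tx":4,"ty":36,"tz":0,"roll":0},{"tx":4,"ty":36,"tz":0,"roll":0},{"tx":4,"ty":33,"tz":0,"roll":0},{"tx":3,"ty":19,"tz":0,"roll":0},{"tx":0,"ty":0,"tz":0,"roll":0.12},{"tx":0,"ty":0,"tz":0,"roll":0.12},{"tx":0,"ty":0,"tz":0,"roll":0.12}]' 40 80
python3 -m handwheel '[{"tx":0,"ty":0,"tz":0,"roll":0.0132},{"tx":0,"ty":0,"tz":0,"roll":0},{"tx":0,"ty":0,"tz":0,"roll":0}]'
python3 - <<'E'
from h import *
p,d,K,E=snap("w11");go(.4322,.0201,.0346,90)
w=cloud(d,K,E);z=np.nan_to_num(w[...,2]);m=(z>.045)&(z<.065)&(abs(w[...,0]-.432)<.04)&(abs(w[...,1]-.02)<.02)
print(m.sum(),cv2.minAreaRect((ray(np.argwhere(m)[:,::-1],.056,K,E)[:,:2]*1000).astype(np.float32)))
E
```

```text
t: 28.12
tool_pos: [0.4294, 0.0217, 0.1765]
tool_rot: [0.013, -3.139, -0.001]
contact_force: [0.0, -0.2, 0.4]
opening: 0.04
grip_force: 0.0
t: 28.37
tool_pos: [0.4302, 0.021, 0.1775]
tool_rot: [0.004, -3.14, -0.0]
contact_force: [-0.0, -0.5, -0.9]
opening: 0.0399
grip_force: 0.0
tcp [0.4304 0.021  0.1777] closing deg 90.1 tilt [-0.001  0.    -1.   ] q6 -1.7 
 shift mm [ -2.   -0.9 143.1] roll rad 0.0018 after-roll order: shift first
533 ((429.6667785644531, 20.671825408935547), (54.248836517333984, 6.381270885467529), 0.27502092719078064)
```

```bash
python3 -m handwheel '[{"tx":-2,"ty":-0.9,"tz":20,"roll":0},{"tx":0,"ty":0,"tz":35,"roll":0},{"tx":0,"ty":0,"tz":35,"roll":0},{"tx":0,"ty":0,"tz":25,"roll":0},{"tx":0,"ty":0,"tz":15,"roll":0},{"tx":0,"ty":0,"tz":8,"roll":0},{"tx":0,"ty":0,"tz":4.5,"roll":0},{"tx":0,"ty":0,"tz":0,"roll":0},{"tx":0,"ty":0,"tz":0,"roll":0}]'
python3 -m handwheel '[{"tx":0,"ty":0,"tz":0,"roll":0},{"tx":0,"ty":0,"tz":0,"roll":0},{"tx":0,"ty":0,"tz":0,"roll":0},{"tx":0,"ty":0,"tz":0,"roll":0},{"tx":0,"ty":0,"tz":0,"roll":0},{"tx":0,"ty":0,"tz":0,"roll":0},{"tx":0,"ty":0,"tz":0,"roll":0},{"tx":0,"ty":0,"tz":0,"roll":0},{"tx":0,"ty":0,"tz":0,"roll":0}]' 3 80
python3 -m handwheel '[{"tx":0,"ty":0,"tz":-5,"roll":0},{"tx":0,"ty":0,"tz":-15,"roll":0},{"tx":0,"ty":0,"tz":-30,"roll":0},{"tx":0,"ty":0,"tz":-35,"roll":0},{"tx":0,"ty":0,"tz":-35,"roll":0},{"tx":0,"ty":0,"tz":-30,"roll":0},{"tx":0,"ty":0,"tz":-10,"roll":0},{"tx":0,"ty":0,"tz":0,"roll":0},{"tx":0,"ty":0,"tz":0,"roll":0}]'
python3 - <<'E'
from h import *
go(.4897,.3465,.19,101.35)
E
```

```text
t: 29.17
tool_pos: [0.4336, 0.02, 0.037]
tool_rot: [-0.0, 3.14, -0.0]
contact_force: [-0.2, -0.5, 0.6]
opening: 0.04
grip_force: 0.0
t: 29.92
tool_pos: [0.4337, 0.0201, 0.0374]
tool_rot: [-0.0, 3.14, -0.0]
contact_force: [-1.9, 0.7, 5.1]
opening: 0.0054
grip_force: 78.8
t: 30.67
tool_pos: [0.4321, 0.0202, 0.1946]
tool_rot: [-0.0, -3.14, -0.0]
contact_force: [-0.2, -0.4, -3.9]
opening: 0.0053
grip_force: 78.4
tcp [0.4321 0.0202 0.1946] closing deg 90.0 tilt [-0.001  0.    -1.   ] q6 -1.7 
 shift mm [-57.6 326.3   4.6] roll rad -0.1981 after-roll order: shift first
```

```bash
python3 -m handwheel '[{"tx":-2,"ty":13,"tz":0,"roll":0},{"tx":-4,"ty":23,"tz":0,"roll":0},{"tx":-6,"ty":31,"tz":0,"roll":0},{"tx":-7,"ty":35,"tz":0,"roll":0},{"tx":-7,"ty":35,"tz":0,"roll":0},{"tx":-7,"ty":35,"tz":0,"roll":0},{"tx":-7,"ty":35,"tz":0,"roll":0},{"tx":-7,"ty":35,"tz":0,"roll":0},{"tx":-6,"ty":31,"tz":0,"roll":0},{"tx":-5,"ty":28,"tz":0,"roll":0},{"tx":-2,"ty":18,"tz":0,"roll":0},{"tx":-1,"ty":7,"tz":0,"roll":0}]'
python3 -m handwheel '[{"tx":0,"ty":0,"tz":0,"roll":-0.05},{"tx":0,"ty":0,"tz":0,"roll":-0.05},{"tx":0,"ty":0,"tz":0,"roll":-0.05},{"tx":0,"ty":0,"tz":0,"roll":-0.048},{"tx":0,"ty":0,"tz":0,"roll":0},{"tx":0,"ty":0,"tz":0,"roll":0}]'
python3 - <<'E'
from h import *
go(.493,.3463,.11,101.35)
E
```

```text
t: 31.67
tool_pos: [0.4917, 0.3476, 0.1912]
tool_rot: [0.004, -3.135, 0.004]
contact_force: [-0.5, 0.5, -3.7]
opening: 0.0053
grip_force: 78.5
t: 32.17
tool_pos: [0.4927, 0.345, 0.1934]
tool_rot: [0.307, -3.123, 0.003]
contact_force: [-0.4, -0.2, -2.6]
opening: 0.0049
grip_force: 78.5
tcp [0.4927 0.345  0.1934] closing deg 101.24 tilt [-0.004 -0.002 -1.   ] q6 -1.28 
 shift mm [-0.9  1.3 83.4] roll rad -0.0019 after-roll order: shift first
```

Lower to just above the rim and check the fit with a picture.

```bash
python3 -m handwheel '[{"tx":-0.5,"ty":1.3,"tz":20,"roll":0},{"tx":0,"ty":0,"tz":30,"roll":0},{"tx":0,"ty":0,"tz":22,"roll":0},{"tx":0,"ty":0,"tz":10,"roll":0},{"tx":0,"ty":0,"tz":0,"roll":0},{"tx":0,"ty":0,"tz":0,"roll":0}]'
python3 - <<'E'
from h import *
p,d,K,E=snap("w12");go(.493,.3463,.0694,101.35)
w=cloud(d,K,E);z=np.nan_to_num(w[...,2]);print(np.percentile(z[100:240,60:450],[50,90]))
E
```

```text
t: 32.67
tool_pos: [0.4937, 0.3472, 0.1135]
tool_rot: [0.309, -3.125, 0.001]
contact_force: [0.2, 0.1, -2.3]
opening: 0.005
grip_force: 78.5
tcp [0.4946 0.3477 0.1151] closing deg 101.32 tilt [ 0.001  0.001 -1.   ] q6 -1.28 
 shift mm [ 2.  -1.1 45.7] roll rad -0.0006 after-roll order: shift first
[0.00610005 0.08515679]
```

View pics/w12.png

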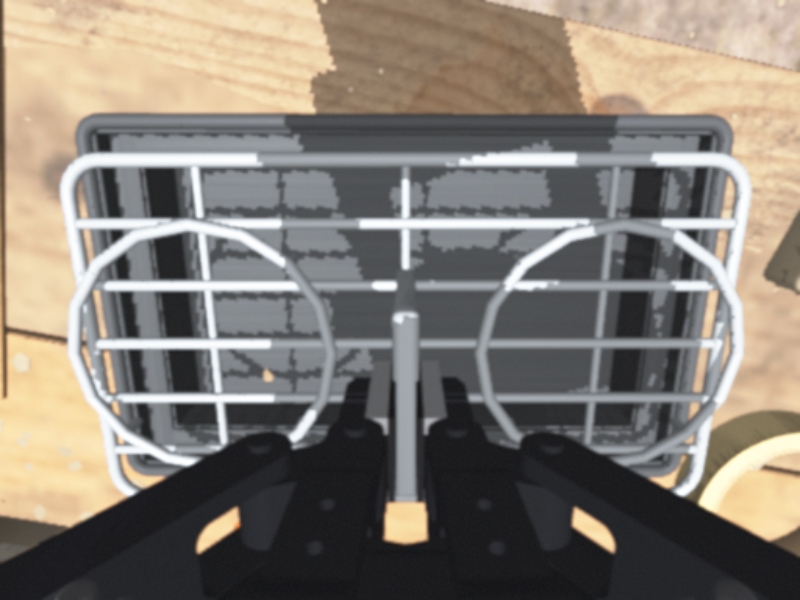

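The picture shows the rack level above the tray, with its frame from u≈62 to 750 near the top and its upper edge at v≈153. The tray rim's outer edge runs u 78–732, with its top at v≈115.

```bash
python3 - <<'E'
from h import *
f=np.load("pics/w12.npz");K,E=f["K"],f["E"];P=lambda a,z:ray(np.array(a)/1.5625,z,K,E)[:,:2]*1000
a=np.radians(101.3);ex=np.array([np.cos(a),np.sin(a)]);ey=np.array([-ex[1],ex[0]]);T=np.array([490.8,346.6])
for n,pts,z in(("rackL,R",[[62,190],[750,190]],.0835),("rack top edge",[[120,153],[405,152],[690,153]],.0835),("rings L/R ext",[[70,345],[332,345],[478,345],[742,345]],.0945),("tray L,R",[[78,140],[732,140]],.047),("tray top",[[150,115],[405,115],[660,115]],.047)):
    q=P(pts,z)-T;print(n,np.c_[q@ex,q@ey].round(1).tolist())
E
```

```text
rackL,R [[-110.0, 52.5], [111.7, 52.6]]
rack top edge [[-89.6, 64.0], [0.6, 64.4], [90.7, 64.1]]
rings L/R ext [[-109.1, 3.4], [-23.3, 3.5], [24.5, 3.5], [110.9, 3.6]]
tray L,R [[-124.1, 68.5], [125.0, 68.7]]
tray top [[-95.4, 77.6], [0.5, 77.6], [96.5, 77.7]]
```

```bash
python3 -m handwheel '[{"tx":0,"ty":0,"tz":10,"roll":0},{"tx":0,"ty":0,"tz":12,"roll":0},{"tx":0,"ty":0,"tz":9,"roll":0},{"tx":0,"ty":0,"tz":6,"roll":0},{"tx":0,"ty":0,"tz":4,"roll":0},{"tx":0,"ty":0,"tz":2,"roll":0},{"tx":0,"ty":0,"tz":0,"roll":0},{"tx":0,"ty":0,"tz":0,"roll":0}]'
python3 - <<'E'
from h import *
go(.4946,.3477,.0694,101.35)
E
```

```text
t: 33.38
tool_pos: [0.4941, 0.3476, 0.0712]
tool_rot: [-0.311, 3.126, 0.0]
contact_force: [-0.5, 0.3, -2.3]
opening: 0.0052
grip_force: 78.6
tcp [0.4941 0.3476 0.0712] closing deg 101.35 tilt [ 0.  0. -1.] q6 -1.28 
 shift mm [-0.5 -0.   1.8] roll rad -0.0001 after-roll order: shift first
```

```bash
python3 -m handwheel '[{"tx":0,"ty":0,"tz":1.5,"roll":0},{"tx":0,"ty":0,"tz":1,"roll":0},{"tx":0,"ty":0,"tz":0,"roll":0},{"tx":0,"ty":0,"tz":0,"roll":0}]'
python3 -m handwheel '[{"tx":0,"ty":0,"tz":0,"roll":0},{"tx":0,"ty":0,"tz":0,"roll":0},{"tx":0,"ty":0,"tz":0,"roll":0},{"tx":0,"ty":0,"tz":0,"roll":0},{"tx":0,"ty":0,"tz":-20,"roll":0},{"tx":0,"ty":0,"tz":-35,"roll":0},{"tx":0,"ty":0,"tz":-30,"roll":0},{"tx":0,"ty":0,"tz":-15,"roll":0},{"tx":0,"ty":0,"tz":0,"roll":0},{"tx":0,"ty":0,"tz":0,"roll":0}]' 45 40
python3 - <<'E'
from h import *
p,d,K,E=snap("w13");go(.546,.095,.175,11.1)
w=cloud(d,K,E);z=np.nan_to_num(w[...,2]);v=(z>.03)&(z<.06)
print("loop z",np.percentile(z[(z>.07)&(z<.1)],50) if ((z>.07)&(z<.1)).any() else None)
E
```

```text
t: 33.72
tool_pos: [0.4945, 0.3478, 0.0694]
tool_rot: [-0.31, 3.125, 0.001]
contact_force: [-1.4, 0.3, 1.4]
opening: 0.0049
grip_force: 79.0
t: 34.55
tool_pos: [0.4946, 0.3479, 0.1697]
tool_rot: [-0.31, 3.124, 0.002]
contact_force: [-1.1, -0.1, -0.4]
opening: 0.0448
grip_force: 0.0
tcp [0.4936 0.3473 0.1678] closing deg 101.34 tilt [-0.001 -0.    -1.   ] q6 -1.28 
 shift mm [  -1.7 -257.7   -7.1] roll rad -1.5665 after-roll order: shift first
loop z 0.08747677829110379
```

View pics/w13.png

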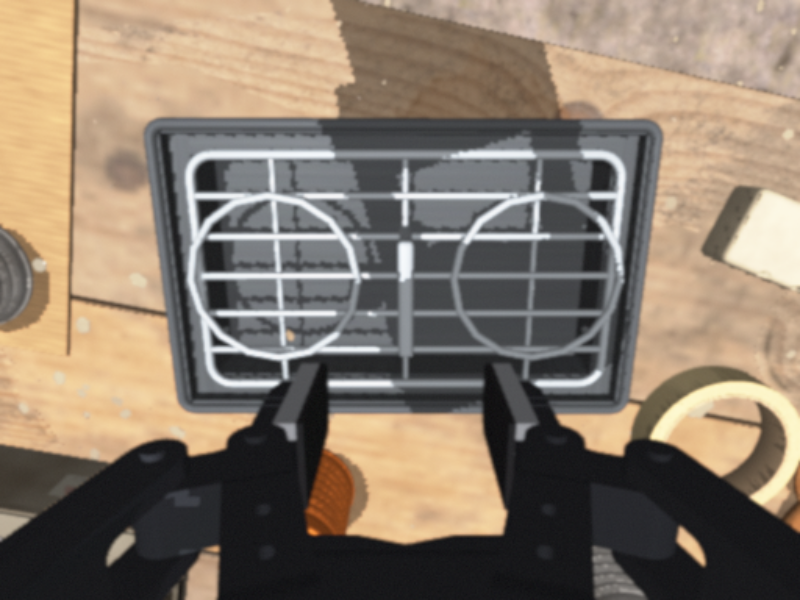

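The picture shows the rack flat on the step inside the tray, with play on every side. The rings are centred at (274,276) and (538,276). Next I'll fetch the tin.

```bash
python3 - <<'E'
from h import *
f=np.load("pics/w13.npz");K,E=f["K"],f["E"];P=lambda a,z:(ray(np.array(a)/1.5625,z,K,E)[:,:2]*1000).round(1)
print("rings",P([[190,276],[359,276],[274,194],[274,359]],.049).mean(0),P([[454,276],[623,276],[538,194],[538,359]],.049).mean(0))
E
python3 -m handwheel '[{"tx":0,"ty":-17,"tz":-1,"roll":0},{"tx":0,"ty":-33,"tz":-1,"roll":0},{"tx":0,"ty":-36,"tz":-1,"roll":0},{"tx":0,"ty":-36,"tz":-1,"roll":0},{"tx":0,"ty":-36,"tz":-1,"roll":0},{"tx":0,"ty":-36,"tz":-1,"roll":0},{"tx":-0.7,"ty":-33,"tz":-1,"roll":0},{"tx":-1,"ty":-21,"tz":0,"roll":0.1205},{"tx":0,"ty":-7,"tz":0,"roll":0.1205},{"tx":0,"ty":0,"tz":0,"roll":0.1205},{"tx":0,"ty":0,"tz":0,"roll":0.1205},{"tx":0,"ty":0,"tz":0,"roll":0.1205}]' 85 30
python3 -m handwheel '[{"tx":0,"ty":0,"tz":0,"roll":0.1205},{"tx":0,"ty":0,"tz":0,"roll":0.1205},{"tx":0,"ty":0,"tz":0,"roll":0.1205},{"tx":0,"ty":0,"tz":0,"roll":0.1205},{"tx":0,"ty":0,"tz":0,"roll":0.1205},{"tx":0,"ty":0,"tz":0,"roll":0.1205},{"tx":0,"ty":0,"tz":0,"roll":0.1205},{"tx":0,"ty":0,"tz":0,"roll":0.1205},{"tx":0,"ty":0,"tz":0,"roll":0},{"tx":0,"ty":0,"tz":0,"roll":0}]'
python3 - <<'E'
from h import *
p,d,K,E=snap("w14");go(.5465,.0965,.031,11.1)
w=cloud(d,K,E);z=np.nan_to_num(w[...,2]);m=(z>.06)&(z<.1)&(np.hypot(w[...,0]-.546,w[...,1]-.095)<.06)
c=max(cv2.findContours(m.astype(np.uint8),0,1)[0],key=cv2.contourArea);print("tin",cv2.minEnclosingCircle((ray(c[:,0],.08,K,E)[:,:2]*1000).astype(np.float32)))
E
```

```text
rings [503.975 281.875] [477.2   414.975]
t: 35.6
tool_pos: [0.5435, 0.0972, 0.1726]
tool_rot: [-0.641, -3.071, 0.002]
contact_force: [0.1, -0.3, 0.7]
opening: 0.085
grip_force: 0.0
t: 36.43
tool_pos: [0.5438, 0.0976, 0.1734]
tool_rot: [-1.98, -2.435, 0.004]
contact_force: [-0.4, -0.1, -0.4]
opening: 0.0852
grip_force: 0.0
tcp [0.5441 0.0977 0.1738] closing deg 11.76 tilt [-0.003 -0.    -1.   ] q6 -0.16 
 shift mm [ -1.7   2.6 142.8] roll rad 0.0114 after-roll order: shift first
tin ((547.4408569335938, 97.44866180419922), 34.654029846191406)
```

```bash
python3 -m handwheel '[{"tx":-1,"ty":2.9,"tz":20,"roll":0},{"tx":0,"ty":0,"tz":35,"roll":0},{"tx":0,"ty":0,"tz":35,"roll":0},{"tx":0,"ty":0,"tz":25,"roll":0},{"tx":0,"ty":0,"tz":15,"roll":0},{"tx":0,"ty":0,"tz":8,"roll":0},{"tx":0,"ty":0,"tz":4,"roll":0},{"tx":0,"ty":0,"tz":0,"roll":0}]'
python3 -m handwheel '[{"tx":0,"ty":0,"tz":0,"roll":0},{"tx":0,"ty":0,"tz":0,"roll":0},{"tx":0,"ty":0,"tz":0,"roll":0},{"tx":0,"ty":0,"tz":0,"roll":0},{"tx":0,"ty":0,"tz":0,"roll":0},{"tx":0,"ty":0,"tz":0,"roll":0},{"tx":0,"ty":0,"tz":0,"roll":0},{"tx":0,"ty":0,"tz":0,"roll":0}]' 60 30
python3 -m handwheel '[{"tx":0,"ty":0,"tz":-10,"roll":0},{"tx":0,"ty":0,"tz":-25,"roll":0},{"tx":0,"ty":0,"tz":-35,"roll":0},{"tx":0,"ty":0,"tz":-35,"roll":0},{"tx":0,"ty":0,"tz":-25,"roll":0},{"tx":0,"ty":0,"tz":-10,"roll":0},{"tx":0,"ty":0,"tz":0,"roll":0},{"tx":0,"ty":0,"tz":0,"roll":0}]'
python3 - <<'E'
from h import *
go(.4772,.415,.17,11.3)
E
```

```text
t: 37.15
tool_pos: [0.5477, 0.0973, 0.0329]
tool_rot: [-1.984, -2.435, 0.001]
contact_force: [0.1, 0.5, 0.6]
opening: 0.0854
grip_force: 0.0
t: 37.82
tool_pos: [0.5494, 0.0974, 0.0353]
tool_rot: [1.984, 2.433, 0.003]
contact_force: [-0.3, -0.6, 4.8]
opening: 0.0678
grip_force: 34.4
t: 38.48
tool_pos: [0.5474, 0.0973, 0.1727]
tool_rot: [-1.985, -2.434, 0.001]
contact_force: [0.2, -1.0, -0.9]
opening: 0.0676
grip_force: 34.2
tcp [0.5474 0.0973 0.1727] closing deg 11.59 tilt [-0.001 -0.    -1.   ] q6 -0.16 
 shift mm [325.3  -4.9   2.7] roll rad 0.0051 after-roll order: shift first
```

```bash
python3 -m handwheel '[{"tx":15,"ty":-0.5,"tz":0,"roll":0.005},{"tx":30,"ty":-0.5,"tz":0,"roll":0},{"tx":35,"ty":-0.5,"tz":0,"roll":0},{"tx":35,"ty":-0.5,"tz":0,"roll":0},{"tx":35,"ty":-0.5,"tz":0,"roll":0},{"tx":35,"ty":-0.5,"tz":0,"roll":0},{"tx":35,"ty":-0.5,"tz":0,"roll":0},{"tx":35,"ty":-0.5,"tz":0,"roll":0},{"tx":32,"ty":-0.5,"tz":0,"roll":0},{"tx":24,"ty":-0.4,"tz":0,"roll":0},{"tx":14,"ty":0,"tz":0,"roll":0},{"tx":0,"ty":0,"tz":0,"roll":0}]'
python3 -m handwheel '[{"tx":0,"ty":0,"tz":0,"roll":0},{"tx":0,"ty":0,"tz":0,"roll":0}]'
python3 - <<'E'
from h import *
go(.4772,.415,.0713,11.3)
E
```

```text
t: 39.48
tool_pos: [0.4773, 0.4164, 0.1702]
tool_rot: [-1.987, -2.431, 0.007]
contact_force: [-0.2, -0.2, -1.1]
opening: 0.0678
grip_force: 34.2
t: 39.65
tool_pos: [0.4792, 0.4136, 0.172]
tool_rot: [-1.993, -2.428, 0.004]
contact_force: [-1.0, 0.3, -0.2]
opening: 0.0678
grip_force: 34.2
tcp [0.4792 0.4136 0.172 ] closing deg 11.26 tilt [-0.002 -0.002 -1.   ] q6 0.4 
 shift mm [  1.9  -1.5 100.7] roll rad -0.0008 after-roll order: shift first
```

```bash
python3 -m handwheel '[{"tx":1.9,"ty":-2,"tz":15,"roll":0},{"tx":0,"ty":0,"tz":25,"roll":0},{"tx":0,"ty":0,"tz":20,"roll":0},{"tx":0,"ty":0,"tz":12,"roll":0},{"tx":0,"ty":0,"tz":6,"roll":0},{"tx":0,"ty":0,"tz":0,"roll":0},{"tx":0,"ty":0,"tz":0,"roll":0}]'
python3 - <<'E'
from h import *
go(.4772,.415,.0713,11.3)
E
```

```text
t: 40.23
tool_pos: [0.4774, 0.4163, 0.0958]
tool_rot: [1.992, 2.429, 0.001]
contact_force: [0.0, -0.5, -0.5]
opening: 0.0676
grip_force: 34.2
tcp [0.4774 0.4163 0.0958] closing deg 11.28 tilt [ 0.  0. -1.] q6 0.4 
 shift mm [-1.2 -0.5 24.5] roll rad -0.0004 after-roll order: shift first
```

```bash
python3 -m handwheel '[{"tx":-1.2,"ty":-0.5,"tz":8,"roll":0},{"tx":0,"ty":0,"tz":7,"roll":0},{"tx":0,"ty":0,"tz":5,"roll":0},{"tx":0,"ty":0,"tz":3,"roll":0},{"tx":0,"ty":0,"tz":1.5,"roll":0},{"tx":0,"ty":0,"tz":0,"roll":0},{"tx":0,"ty":0,"tz":0,"roll":0}]'
python3 - <<'E'
from h import *
go(.4772,.415,.0713,11.3)
E
```

```text
t: 40.82
tool_pos: [0.4768, 0.4154, 0.0714]
tool_rot: [1.992, 2.429, 0.0]
contact_force: [-0.9, -0.7, 2.7]
opening: 0.0677
grip_force: 34.2
tcp [0.4768 0.4154 0.0714] closing deg 11.31 tilt [ 0.  0. -1.] q6 0.4 
 shift mm [-0.4  0.3  0.1] roll rad 0.0001 after-roll order: shift first
```

```bash
python3 -m handwheel '[{"tx":0,"ty":0,"tz":0,"roll":0},{"tx":0,"ty":0,"tz":0,"roll":0},{"tx":0,"ty":0,"tz":0,"roll":0},{"tx":0,"ty":0,"tz":0,"roll":0},{"tx":0,"ty":0,"tz":-15,"roll":0},{"tx":0,"ty":0,"tz":-30,"roll":0},{"tx":0,"ty":0,"tz":-35,"roll":0},{"tx":0,"ty":0,"tz":-30,"roll":0},{"tx":0,"ty":0,"tz":-15,"roll":0},{"tx":0,"ty":0,"tz":0,"roll":0},{"tx":0,"ty":0,"tz":0,"roll":0}]' 85 30
python3 - <<'E'
from h import *
p,d,K,E=snap("w15");go(.548,-.0444,.18,11.3)
E
```

```text
t: 41.73
tool_pos: [0.4772, 0.4155, 0.1972]
tool_rot: [1.991, 2.429, 0.003]
contact_force: [-0.1, -0.2, -1.4]
opening: 0.0852
grip_force: 0.0
tcp [0.4763 0.4149 0.195 ] closing deg 11.31 tilt [-0.001 -0.001 -1.   ] q6 0.4 
 shift mm [-464.4  -19.7   15.3] roll rad 0.0001 after-roll order: shift first
```

View pics/w15.png

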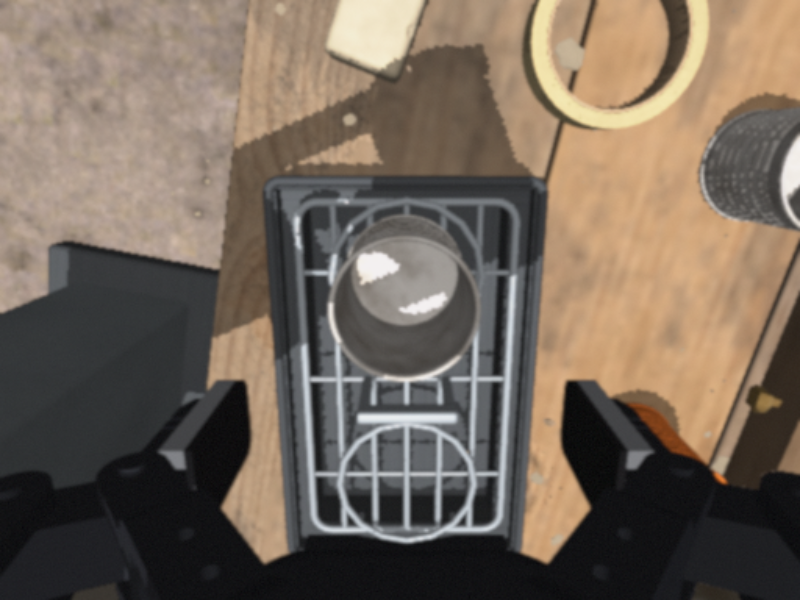

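The picture shows the tin upright inside its ring, with its base at (405,265) and the other ring free. By my count that was the 15th picture, one over the limit of 14, so I'll view no more and check the rest by numbers.

```bash
python3 -m handwheel '[{"tx":-18,"ty":-1.5,"tz":1,"roll":0},{"tx":-34,"ty":-1.5,"tz":1,"roll":0},{"tx":-38,"ty":-1.5,"tz":1,"roll":0},{"tx":-38,"ty":-1.5,"tz":1,"roll":0},{"tx":-38,"ty":-1.5,"tz":1,"roll":0},{"tx":-38,"ty":-1.5,"tz":1,"roll":0},{"tx":-38,"ty":-1.5,"tz":1,"roll":0},{"tx":-38,"ty":-1.5,"tz":1,"roll":0},{"tx":-38,"ty":-1.5,"tz":1,"roll":0},{"tx":-38,"ty":-1.5,"tz":1,"roll":0},{"tx":-38,"ty":-1.5,"tz":1,"roll":0},{"tx":-36,"ty":-1.5,"tz":1,"roll":0}]'
python3 -m handwheel '[{"tx":-24,"ty":-1.5,"tz":1,"roll":0},{"tx":-10,"ty":0,"tz":0,"roll":0},{"tx":0,"ty":0,"tz":0,"roll":0},{"tx":0,"ty":0,"tz":0,"roll":0}]'
python3 - <<'E'
from h import *
p,d,K,E=snap("w16");go(.548,-.0444,.0225,11.3)
w=cloud(d,K,E);z=np.nan_to_num(w[...,2]);m=(z>.034)&(z<.06)&(np.hypot(w[...,0]-.548,w[...,1]+.044)<.045)
c=max(cv2.findContours(m.astype(np.uint8),0,1)[0],key=cv2.contourArea);print("roll",cv2.minEnclosingCircle((ray(c[:,0],.044,K,E)[:,:2]*1000).astype(np.float32)),cv2.minAreaRect((ray(c[:,0],.044,K,E)[:,:2]*1000).astype(np.float32)))
E
```

```text
t: 42.78
tool_pos: [0.5418, -0.0118, 0.1809]
tool_rot: [-1.99, -2.426, 0.004]
contact_force: [0.5, -0.5, -0.2]
opening: 0.0855
grip_force: 0.0
t: 43.12
tool_pos: [0.5477, -0.0431, 0.1811]
tool_rot: [-1.991, -2.426, 0.002]
contact_force: [-0.1, 0.0, 0.5]
opening: 0.0849
grip_force: 0.0
tcp [ 0.5479 -0.0425  0.1816] closing deg 11.34 tilt [-0.002  0.001 -1.   ] q6 -0.41 
 shift mm [-2.200e+00  1.000e-01  1.591e+02] roll rad 0.0006 after-roll order: shift first
roll ((551.0717163085938, -43.216068267822266), 31.176374435424805) ((549.722900390625, -44.05013656616211), (58.624454498291016, 61.89937973022461), 38.663352966308594)
```

```bash
python3 -m handwheel '[{"tx":-1.4,"ty":1.5,"tz":20,"roll":0},{"tx":0,"ty":0,"tz":35,"roll":0},{"tx":0,"ty":0,"tz":38,"roll":0},{"tx":0,"ty":0,"tz":30,"roll":0},{"tx":0,"ty":0,"tz":20,"roll":0},{"tx":0,"ty":0,"tz":10,"roll":0},{"tx":0,"ty":0,"tz":5,"roll":0},{"tx":0,"ty":0,"tz":0,"roll":0},{"tx":0,"ty":0,"tz":0,"roll":0}]'
python3 -m handwheel '[{"tx":0,"ty":0,"tz":0,"roll":0},{"tx":0,"ty":0,"tz":0,"roll":0},{"tx":0,"ty":0,"tz":0,"roll":0},{"tx":0,"ty":0,"tz":0,"roll":0},{"tx":0,"ty":0,"tz":0,"roll":0},{"tx":0,"ty":0,"tz":0,"roll":0},{"tx":0,"ty":0,"tz":0,"roll":0},{"tx":0,"ty":0,"tz":0,"roll":0}]' 54 30
python3 -m handwheel '[{"tx":0,"ty":0,"tz":-10,"roll":0},{"tx":0,"ty":0,"tz":-25,"roll":0},{"tx":0,"ty":0,"tz":-35,"roll":0},{"tx":0,"ty":0,"tz":-25,"roll":0},{"tx":0,"ty":0,"tz":-10,"roll":0},{"tx":0,"ty":0,"tz":0,"roll":0},{"tx":0,"ty":0,"tz":0,"roll":0}]'
python3 - <<'E'
from h import *
go(.504,.2819,.125,11.3)
E
```

```text
t: 43.92
tool_pos: [0.5515, -0.0443, 0.0264]
tool_rot: [1.99, 2.429, 0.002]
contact_force: [-0.6, -0.8, 0.5]
opening: 0.085
grip_force: 0.0
t: 44.58
tool_pos: [0.5519, -0.0449, 0.0272]
tool_rot: [1.99, 2.427, 0.003]
contact_force: [-1.1, 0.5, 6.1]
opening: 0.0607
grip_force: 32.8
t: 45.17
tool_pos: [0.5502, -0.0447, 0.1298]
tool_rot: [1.992, 2.429, 0.0]
contact_force: [-0.0, 0.1, -0.3]
opening: 0.0605
grip_force: 32.8
tcp [ 0.5502 -0.0447  0.1298] closing deg 11.3 tilt [ 0. -0. -1.] q6 -0.41 
 shift mm [329.3  18.7   4.8] roll rad 0.0 after-roll order: shift first
```

```bash
python3 -m handwheel '[{"tx":15,"ty":1,"tz":0,"roll":0},{"tx":30,"ty":2,"tz":0,"roll":0},{"tx":35,"ty":2,"tz":0,"roll":0},{"tx":35,"ty":2,"tz":0,"roll":0},{"tx":35,"ty":2,"tz":0,"roll":0},{"tx":35,"ty":2,"tz":0,"roll":0},{"tx":35,"ty":2,"tz":0,"roll":0},{"tx":35,"ty":2,"tz":0,"roll":0},{"tx":33,"ty":2,"tz":0,"roll":0},{"tx":26,"ty":1.7,"tz":0,"roll":0},{"tx":15,"ty":0,"tz":0,"roll":0},{"tx":0,"ty":0,"tz":0,"roll":0}]'
python3 -m handwheel '[{"tx":0,"ty":0,"tz":5,"roll":0},{"tx":0,"ty":0,"tz":15,"roll":0},{"tx":0,"ty":0,"tz":10,"roll":0},{"tx":0,"ty":0,"tz":5,"roll":0},{"tx":0,"ty":0,"tz":0,"roll":0},{"tx":0,"ty":0,"tz":0,"roll":0}]'
python3 - <<'E'
from h import *
go(.504,.2819,.0632,11.3)
E
```

```text
t: 46.17
tool_pos: [0.5017, 0.2836, 0.1267]
tool_rot: [-1.985, -2.431, 0.006]
contact_force: [1.2, -1.1, -0.3]
opening: 0.0606
grip_force: 32.8
t: 46.67
tool_pos: [0.5039, 0.2808, 0.0942]
tool_rot: [-1.993, -2.428, 0.002]
contact_force: [-0.7, 0.1, -0.2]
opening: 0.0608
grip_force: 32.8
tcp [0.5039 0.2808 0.0942] closing deg 11.25 tilt [-0.001 -0.001 -1.   ] q6 0.18 
 shift mm [ 1.1  0.3 31. ] roll rad -0.0009 after-roll order: shift first
```

```bash
python3 -m handwheel '[{"tx":0,"ty":-0.5,"tz":8,"roll":0},{"tx":0,"ty":0,"tz":9,"roll":0},{"tx":0,"ty":0,"tz":7,"roll":0},{"tx":0,"ty":0,"tz":4,"roll":0},{"tx":0,"ty":0,"tz":2,"roll":0},{"tx":0,"ty":0,"tz":0,"roll":0},{"tx":0,"ty":0,"tz":0,"roll":0}]'
python3 - <<'E'
from h import *
go(.504,.2819,.0632,11.3)
E
```

```text
t: 47.25
tool_pos: [0.5038, 0.2816, 0.065]
tool_rot: [-1.992, -2.43, 0.0]
contact_force: [-0.9, -0.0, 0.0]
opening: 0.0608
grip_force: 32.8
tcp [0.5038 0.2816 0.065 ] closing deg 11.31 tilt [-0. -0. -1.] q6 0.18 
 shift mm [0.3 0.3 1.8] roll rad 0.0002 after-roll order: shift first
```

```bash
python3 -m handwheel '[{"tx":0,"ty":0,"tz":1,"roll":0},{"tx":0,"ty":0,"tz":1,"roll":0},{"tx":0,"ty":0,"tz":0,"roll":0},{"tx":0,"ty":0,"tz":0,"roll":0}]'
python3 -m handwheel '[{"tx":0,"ty":0,"tz":0,"roll":0},{"tx":0,"ty":0,"tz":0,"roll":0},{"tx":0,"ty":0,"tz":0,"roll":0},{"tx":0,"ty":0,"tz":0,"roll":0},{"tx":0,"ty":0,"tz":-10,"roll":0},{"tx":0,"ty":0,"tz":-30,"roll":0},{"tx":0,"ty":0,"tz":-35,"roll":0},{"tx":0,"ty":0,"tz":-35,"roll":0},{"tx":0,"ty":0,"tz":-35,"roll":0},{"tx":0,"ty":0,"tz":-35,"roll":0},{"tx":0,"ty":0,"tz":-15,"roll":0},{"tx":0,"ty":0,"tz":0,"roll":0}]' 85 30
python3 -m handwheel '[{"tx":-20,"ty":0,"tz":0,"roll":0},{"tx":-30,"ty":0,"tz":0,"roll":0},{"tx":-30,"ty":0,"tz":0,"roll":0},{"tx":-20,"ty":0,"tz":0,"roll":0},{"tx":0,"ty":0,"tz":0,"roll":0},{"tx":0,"ty":0,"tz":0,"roll":0}]'
python3 - <<'E'
from h import *
p,d=optics.get_image("top");KT,ET=cam("top")
pw,dw,K,E=snap("w17")
for nm,dd,k,e in(("top",d,KT,ET),("wrist",dw,K,E)):
    w=cloud(dd,k,e);z=np.nan_to_num(w[...,2])
    for n,cx,cy,zl,zh,zt in(("tin",.477,.415,.1,.13,.116),("roll",.504,.282,.07,.095,.08),("loop",.488,.346,.075,.095,.088)):
        m=(np.hypot(w[...,0]-cx,w[...,1]-cy)<(.05 if n!="loop" else .03))&(z>zl)&(z<zh)
        if m.sum()<20: print(nm,n,"none");continue
        c=max(cv2.findContours(m.astype(np.uint8),0,1)[0],key=cv2.contourArea);q=(ray(c[:,0],zt,k,e)[:,:2]*1000).astype(np.float32)
        print(nm,n,np.round(cv2.minEnclosingCircle(q),1) if 0 else (np.round(cv2.minEnclosingCircle(q)[0],1),round(cv2.minEnclosingCircle(q)[1],1)),np.percentile(z[m],[50,95]).round(3))
    m=(z>.043)&(z<.056)&(np.hypot(w[...,0]-.49,w[...,1]-.346)<.16)
    m2=(z>.015)&(z<.04)&(np.hypot(w[...,0]-.565,w[...,1]+.23)<.045);print(nm,"lump",m2.sum(),np.median(w[m2],0) if m2.any() else "")
E
```

```text
t: 47.58
tool_pos: [0.504, 0.2816, 0.0633]
tool_rot: [1.992, 2.429, 0.001]
contact_force: [0.6, 0.6, -0.4]
opening: 0.061
grip_force: 32.8
t: 48.58
tool_pos: [0.5061, 0.2825, 0.2654]
tool_rot: [1.988, 2.425, 0.015]
contact_force: [0.1, 0.2, 0.4]
opening: 0.0851
grip_force: 0.0
t: 49.08
tool_pos: [0.5229, 0.1828, 0.2569]
tool_rot: [-1.993, -2.426, 0.002]
contact_force: [1.1, 0.6, -0.7]
opening: 0.0848
grip_force: 0.0
top tin (array([475.4, 412.2]), 34.6) [0.114 0.118]
top roll (array([500.1, 283.2]), 28.7) [0.08  0.085]
top loop (array([490.5, 344.1]), 26.5) [0.087 0.09 ]
top lump 399 [ 0.55855039 -0.22759189  0.02956548]
wrist tin none
wrist roll (array([504.4, 283.7]), 31.0) [0.081 0.084]
wrist loop none
wrist lump 0
```

```bash
python3 -c "
from station import ctrl
print(ctrl.finish_job())"
```

```text
the job is handed in; nothing more can be done
None
```

The job is done and handed in at about 49 s: the lump lies flat in the pan, the rack is back on the tray's step (about 4 mm from its old spot), and the tin and roll stand upright in their own rings; I viewed 15 pictures, one over the limit of 14.

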